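Close up a sheet-casting mould in the wedge jig

ROBOT

A 6-joint arm with a two-finger parallel gripper is mounted at the origin on the work surface. World frame = base frame: x ahead of the robot, y to its left, z up, the work surface at z = 0. Lengths are in m, angles in rad, forces in N, time in s.
With the tool pointing down it reaches from about 0.3 to 0.875 m from the base axis. Payload 6.4 kg.
Tool frame: the origin (TCP) lies midway between the tips of the shut fingers; the grasp point (between the pads) lies 19 mm behind it; z points along the fingers, y is the direction in which the jaws open and shut (so a half turn about z gives the same grasp; the last joint's range is limited). The gripper opens to 85 mm and grips with 20 to 120 N. Pads are 22 mm wide; open, the fingers measure 114 mm over their backs; the gripper's body (76 mm by 85 mm) begins 54 mm behind the grasp point. The pads swing forward as they close: fully open they stand 13 mm farther back than shut.
Start: joints at [1.013, 0.181, 1.607, -0, 1.354, -0.206], TCP at [0.198, 0.54, 0.231] pointing down, gripper open.
Joint ranges: [-2.99, 2.99], [-0.89, 2.07], [0.3, 2.58], [-1.14, 4.28], [0, 2.63], [-3.12, 3.12]. Speed limits (rad/s): [2.57, 2.57, 3.01, 3.14, 3.14, 3.14].

INTERFACE

Orientations are given as a unit quaternion [w, x, y, z].
In Python, from bench import ctrl gives the robot as it stands.
- The arm moves only by the tool apply_moves, never from a script. Its argument "plan" is a list of rows, each an object with "translation": the shift along the tool's x, y, z in m, a list of three; "angular": the turn, a rotation vector about the tool's x, y, z in rad, a list of three; "hand": the finger opening in m, from 0 to 0.0854. In form: [{"translation": [x, y, z], "angular": [rx, ry, rz], "hand": hand}, ...]. A call has 1 to 10 rows; each row shifts and turns the commanded pose from where the row before left it, along the tool's axes as they then stand; what a row does not reach is not made up. A row lasts 1/8 s, in which the tool goes at most 62.5 mm and 10.7 degrees, less where a joint would pass 70% of its speed; a pose out of reach is approached as far as the arm can. A call with a gripper value outside its range is refused whole. The fingers move at their own pace and stop on an object; the grip force is fixed at half the most. Time passes only in rows, so rows that do not move let the fingers close. It gives the time, the measured TCP pose, the force and the opening at its end, in the units of the state.
- ctrl.get_obs(): the state, without advancing time (a new reading comes with each control period).
- ctrl.camera(name): name is "scene" or "side" or "wrist"; returns a dict with "img" (384x512x3 uint8, red, green, blue), "K" (3x3 intrinsics, pixels), "eye" and "orientation" of the camera in the world. Camera axes: x right, y up, looking along -z (the intrinsics and any distortion apply to the point x, -y, -z); pixel columns grow to the right and rows downward; lengths in m; the calibration is good to about 2 mm. A picture is of the moment at which its call begins. There is no depth.
- ctrl.hand_in(): hands the job in, once; it reports no verdict.
The state is a dict: "time_s": time; "q": joint angles; "dq": joint speeds; "joint_efforts": joint torques, N m; "eef_pos": TCP position; "eef_rot": TCP orientation; "wrist_force": force on the tool from outside, world axes, zero at the start; "torque": the same for the moment, N m; "opening": opening from 0.0 (shut) to 1.0 (fully open).
Only numpy, scipy, OpenCV 4.12 (cv2) and the standard library are available. Lean on these libraries where they do the work, as an engineer would, in place of code of your own. Each camera call takes 0.05 s, during which the arm holds its last target.

TASK

Close up the casting mould in the wooden jig: stand the thick plaster slab snug against the fence, then the U-shaped frame (opening up) snug against it, then the thin slab snug against the frame, all square and at mid-width. Then push the wedge firmly down into the gap left before the stop block, so that it stays jammed and the pack is locked tight, and last stand the pipe collar on top, centred over the frame, and let go. Never let a slab fall over, and leave the knife, jar and ear defenders where they are.

Things in the scene. Friction and masses are not known exactly. Their poses are not given: they have to be found in the camera images.
- jig: Fixed jig, origin under the centre of its plywood base 160 x 130 x 12 mm (floor z 12). Two uprights 60 high (tops z 72) across x: pale fence, 110 wide, inner face at x -55, on the robot's side; dark stop block, 90 wide with 2 bolt heads, inner face at x +51. Channel open at both y ends. The tight pack (36+20+24) ends at x +25, leaving a 26 gap. Lies left or right, the mat beside it.
- mat: Fixed dark green cutting mat with a pale grid, 210 (x) x 330 (y) x 3 mm, origin at the centre of its underside. The five loose mould parts stand on it at the start, in shuffled places.
- thick_slab: Loose white plaster slab standing on edge, 36 (x) x 60 (y) x 60 mm (z), 0.15 kg or so. Origin at the centre of its underside, z up. Either way round is the same. Pinch it by its two y ends.
- frame: Loose pale wood U-shaped frame standing opening up: 20 (x) x 60 (y) x 60 mm (z), uprights 12 mm wide at its y ends, bottom bar 14 mm high, opening 36 mm. About 60 g. Origin at the centre of its underside. Either way round is the same. Pinch it by its two y ends.
- thin_slab: Loose white plaster slab standing on edge, 24 (x) x 60 (y) x 60 mm (z), 0.1 kg or so. Origin at the centre of its underside. Either way round is the same. Pinch it by its two y ends.
- wedge: Loose dark wood wedge standing on its thin end, 64 mm long (y), 66 high, 60 g. Symmetric: 14 mm thick (x) at the foot, 32 at 50 up, then a parallel head. Origin at the centre of its foot, z up. Pinch the head by its y ends. In the 26 mm gap it jams with its foot about 27 mm above the jig's floor, the head standing out; pushed down with 12 to 20 N it stays by friction.
- collar: Loose offcut of grey plastic pipe standing on end: outside diameter 40 mm, bore 31 mm, 42 mm high, 30 g. Origin at the centre of its underside, z up. Over the pack, which is 72 mm above the table, it stands on the frame and both slabs; pinch it in its upper half so that the fingertips stay above the pack.
- knife: Yellow utility knife lying beyond the work, 175 x 26 x 18 mm, origin under its middle. Bystander.
- jar: Jar with a white lid, diameter 64 mm, 85 mm high, origin at the centre of its underside. Bystander beyond the work.
- ear_defenders: Pink ear defenders with black band, about 80 (x) x 110 (y) x 85 mm high, origin at the centre of the underside. Bystander beyond the work.

How it is judged:
On the way, in this order (a step that is already met when the one before it is completed fails the run):
1. the thick slab stands on the jig's floor against the fence (gap under 8 mm), released (x of thick_slab in the frame of jig between -0.04 and -0.029 m and y of thick_slab in the frame of jig between -0.012 and 0.012 m and z of thick_slab in the frame of jig between 0.008 and 0.016 m and angle between thick_slab's own z axis and vertical below 0.1 rad and angle between the y axis of thick_slab and the y axis of jig, either way round below 0.15 rad and contact force between the fingers and thick_slab below 0.1 N), for 0.2 s.
2. the frame stands next to it, released (x of frame in the frame of jig between -0.012 and 0.001 m and y of frame in the frame of jig between -0.012 and 0.012 m and z of frame in the frame of jig between 0.008 and 0.016 m and angle between frame's own z axis and vertical below 0.1 rad and angle between the y axis of frame and the y axis of jig, either way round below 0.15 rad and contact force between the fingers and frame below 0.1 N), for 0.2 s.
3. the thin slab stands next to the frame, released (x of thin_slab in the frame of jig between 0.01 and 0.023 m and y of thin_slab in the frame of jig between -0.012 and 0.012 m and z of thin_slab in the frame of jig between 0.008 and 0.016 m and angle between thin_slab's own z axis and vertical below 0.1 rad and angle between the y axis of thin_slab and the y axis of jig, either way round below 0.15 rad and contact force between the fingers and thin_slab below 0.1 N), for 0.2 s.
4. the wedge, still held or pressed by the fingers, is pushed firmly down into the gap: it presses on the thin slab and on the stop block with over 2 N each (z of wedge in the frame of jig between 0.02 and 0.055 m and contact force between wedge and thin_slab above 2 N and contact force between wedge and jig above 2 N and contact force between the fingers and wedge above 0.5 N), for 0.05 s.
5. the wedge is jammed in the last gap, released, and the pack is tight (x of wedge in the frame of jig between 0.03 and 0.046 m and y of wedge in the frame of jig between -0.015 and 0.015 m and z of wedge in the frame of jig between 0.028 and 0.047 m and angle between wedge's own z axis and vertical below 0.15 rad and contact force between wedge and thin_slab above 0.2 N and contact force between wedge and jig above 0.2 N and x of thick_slab in the frame of jig between -0.041 and -0.032 m and y of thick_slab in the frame of jig between -0.012 and 0.012 m and z of thick_slab in the frame of jig between 0.008 and 0.016 m and angle between each of thick_slab, frame, thin_slab's own z axis and vertical below 0.1 rad and angle between the y axis of each of thick_slab, frame, thin_slab and the y axis of jig, either way round below 0.15 rad and x of frame in the frame of jig between -0.013 and -0.004 m and y of frame in the frame of jig between -0.012 and 0.012 m and z of frame in the frame of jig between 0.008 and 0.016 m and x of thin_slab in the frame of jig between 0.009 and 0.018 m and y of thin_slab in the frame of jig between -0.012 and 0.012 m and z of thin_slab in the frame of jig between 0.008 and 0.016 m and contact force between the fingers and wedge below 0.1 N), for 0.2 s.
6. the collar stands on the pack over the frame, released (horizontal distance between collar and frame below 0.01 m and z of collar in the frame of frame between 0.056 and 0.065 m and angle between collar's own z axis and vertical below 0.1 rad and contact force between the fingers and collar below 0.1 N), for 0.2 s.
At the end, for the whole second after the job is handed in: Slabs and frame upright on the jig floor in order, each within 5 mm of its tight place, 12 mm of mid-width, 0.15 rad of square; wedge jammed in the gap, touching both sides, foot 16 to 35 mm above the floor; collar upright on top within 10 mm of the frame's centre; all released and at rest (all of step 5 and all of step 6 and linear speed of each of thick_slab, frame, thin_slab, wedge, collar below 0.01 m/s and contact force between the fingers and thick_slab below 0.1 N and contact force between the fingers and frame below 0.1 N and contact force between the fingers and thin_slab below 0.1 N).
It fails at once if a plaster slab falls over (tilts more than 0.6 rad) (angle between any of thick_slab, thin_slab's own z axis and vertical above 0.6 rad).
It fails at once if a bystander is moved more than 30 mm (distance of any of knife, jar, ear_defenders from where it was at the start of the episode above 0.03 m).
It also fails if it takes over 131 s, if anything falls off the work surface, if the arm or the gripper's body presses on something with over 40 N, if the wrist force passes 120 N, or if a joint passes its speed limit or range.

## Working session

There is one attempt and no reset: what is moved stays moved. The work goes in short steps, Python scripts to look and compute and a tool call to move; the robot and the scene stay as the last step left them, time stands still between calls to the robot, and variables do not carry over. Pictures are saved under pics/ and viewed, and the job is handed in when it is done.

Besides the shell and the picture viewer there is one more tool, called after ">>>" by a JSON object that holds its "op" and its "data". apply_moves: Moves the arm, as the interface text tells. Its arguments: {"type":"object","properties":{"plan":{"type":"array","items":{"type":"object","properties":{"translation":{"type":"array","items":{"type":"number"}},"angular":{"type":"array","items":{"type":"number"}},"hand":{"type":"number"}}}}},"required":["plan"]}

```bash
ls; mkdir -p pics
python3 - <<'E'
from bench import ctrl
import cv2
o=ctrl.get_obs();print(o)
for n in ["scene","side","wrist"]:
    c=ctrl.camera(n);cv2.imwrite(f"pics/a_{n}.png",c["img"][:,:,::-1]);print(n,c["K"],c["eye"],c["orientation"],[k for k in c])
E
```

```text
pics
{'time_s': 0.0, 'q': array([ 1.01269480e+00,  1.81572631e-01,  1.60800856e+00,  2.74867050e-05,
        1.35380622e+00, -2.06251125e-01]), 'dq': array([ 0.00128858, -0.00274019, -0.00166783, -0.0017163 , -0.00077768,
       -0.0006339 ]), 'joint_efforts': array([ 4.96648936e-04, -4.44865179e+01, -3.51332545e+01, -3.54006406e-04,
        9.08314192e-03,  2.34636383e-05]), 'eef_pos': array([0.19781373, 0.53931075, 0.23036613]), 'eef_rot': array([-3.47119615e-04,  1.75021987e-01,  9.84564116e-01, -8.27633878e-04]), 'wrist_force': array([ 0.09674042, -0.51173231,  0.3693302 ]), 'torque': array([0.01179137, 0.01815753, 0.04287395]), 'opening': 0.9926527680198219}
scene [[399.42365237   0.         256.38585159]
 [  0.         399.42365237 197.08957982]
 [  0.           0.           1.        ]] [0.90882074 0.48475513 0.78513239] [0.2578835  0.08228717 0.31100399 0.91104415] ['img', 'K', 'eye', 'orientation']
side [[497.43051482   0.         262.3212475 ]
 [  0.         497.43051482 192.38143867]
 [  0.           0.           1.        ]] [ 0.41620079 -0.91705203  0.63927529] [ 0.8726561   0.47915688 -0.05162662 -0.07883343] ['img', 'K', 'eye', 'orientation']
wrist [[307.85735132   0.         255.05036276]
 [  0.         307.85735132 188.09004684]
 [  0.           0.           1.        ]] [0.12959274 0.5642365  0.37376345] [ 0.81150669 -0.11884835 -0.08163336  0.56627551] ['img', 'K', 'eye', 'orientation']
```

View pics/a_scene.png

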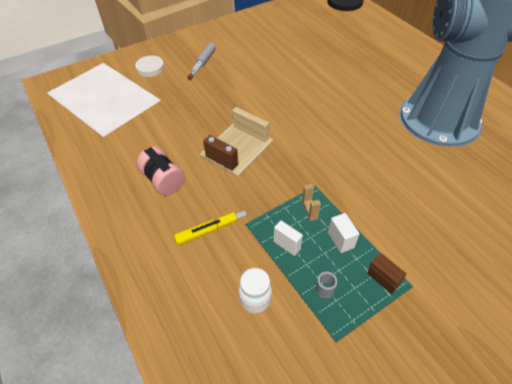

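View pics/a_side.png

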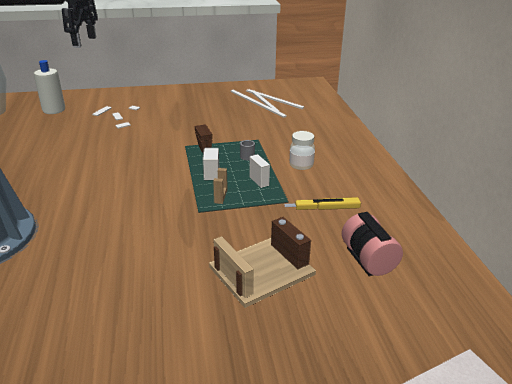

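View pics/a_wrist.png

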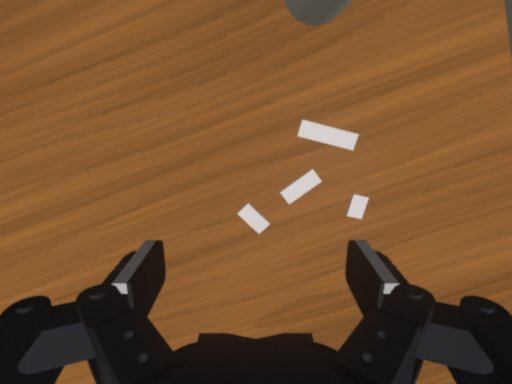

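```bash
cat > h.py <<'E'
import numpy as np, cv2
from scipy.spatial.transform import Rotation as R
from bench import ctrl
def q2R(q): return R.from_quat(np.roll(np.asarray(q),-1)).as_matrix()
def ray(c,uv,z):
    uv=np.atleast_2d(np.asarray(uv,float)); K=c["K"]
    d=np.c_[(uv[:,0]-K[0,2])/K[0,0],-(uv[:,1]-K[1,2])/K[1,1],-np.ones(len(uv))]@q2R(c["orientation"]).T
    e=np.asarray(c["eye"]); return e+d*((z-e[2])/d[:,2])[:,None]
def proj(c,P):
    P=np.atleast_2d(np.asarray(P,float)); p=(P-c["eye"])@q2R(c["orientation"]); K=c["K"]
    return np.c_[K[0,2]+K[0,0]*p[:,0]/-p[:,2],K[1,2]-K[1,1]*p[:,1]/-p[:,2]]
def tri(c1,u1,c2,u2):
    out=[]
    for a,b in zip(np.atleast_2d(u1),np.atleast_2d(u2)):
        A=[];y=[]
        for c,u in((c1,a),(c2,b)):
            e=np.asarray(c["eye"]);d=ray(c,u,0)[0]-e;d/=np.linalg.norm(d)
            M=np.eye(3)-np.outer(d,d);A.append(M);y.append(M@e)
        out.append(np.linalg.lstsq(np.vstack(A),np.hstack(y),rcond=None)[0])
    return np.array(out)
def cam(n,name=None):
    c=ctrl.camera(n)
    if name: cv2.imwrite(f"pics/{name}.png",c["img"][:,:,::-1])
    return c
def tool():
    o=ctrl.get_obs(); return np.array(o["eef_pos"]),q2R(o["eef_rot"])
E
python3 - <<'E'
from h import *
for n in ["scene","side"]:
    c=cam(n); im=c["img"]
    hsv=cv2.cvtColor(im,cv2.COLOR_RGB2HSV)
    m=cv2.inRange(hsv,(70,60,20),(100,255,160))
    m=cv2.morphologyEx(m,cv2.MORPH_CLOSE,np.ones((5,5)))
    cs,_=cv2.findContours(m,cv2.RETR_EXTERNAL,cv2.CHAIN_APPROX_NONE)
    k=max(cs,key=cv2.contourArea);h=cv2.convexHull(k)
    a=cv2.approxPolyDP(h,8,True)[:,0]; print(n,cv2.contourArea(k),a.tolist());P=ray(c,a,0.003);print(P.round(4))
    r=cv2.minAreaRect((ray(c,h[:,0],0.003)[:,:2]*1000).astype(np.float32));print(r)
    x,y,w,hh=(225,90,190,200)if 0 else ((190,90,230,240) if n=="scene" else (180,110,180,200))
    cv2.imwrite(f"pics/b_{n}.png",cv2.resize(im[y:y+hh,x:x+w,::-1],None,fx=min(800/w,600/hh),fy=min(800/w,600/hh),interpolation=cv2.INTER_CUBIC)); print(min(800/w,600/hh))
E
```

```text
scene 10037.0 [[314, 187], [411, 286], [336, 341], [246, 224]]
[[0.4631 0.0169 0.003 ]
 [0.4497 0.34   0.003 ]
 [0.6547 0.3478 0.003 ]
 [0.665  0.0228 0.003 ]]
((557.109619140625, 181.50404357910156), (207.21376037597656, 326.97308349609375), 1.76882004737854)
2.5
side 3228.5 [[287, 201], [198, 211], [185, 146], [239, 141], [270, 166]]
[[0.6627 0.0207 0.003 ]
 [0.4557 0.014  0.003 ]
 [0.4456 0.3395 0.003 ]
 [0.5986 0.3464 0.003 ]
 [0.6568 0.1899 0.003 ]]
((554.3626098632812, 179.72703552246094), (208.13458251953125, 330.2797546386719), 1.895667552947998)
3.0
```

View pics/b_scene.png

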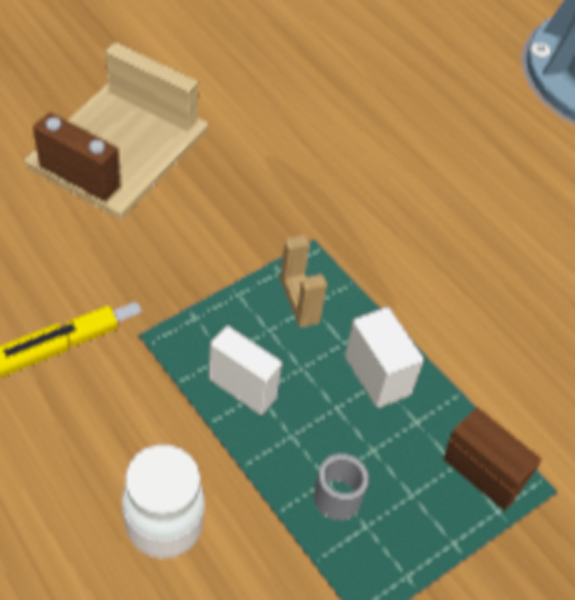

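View pics/b_side.png

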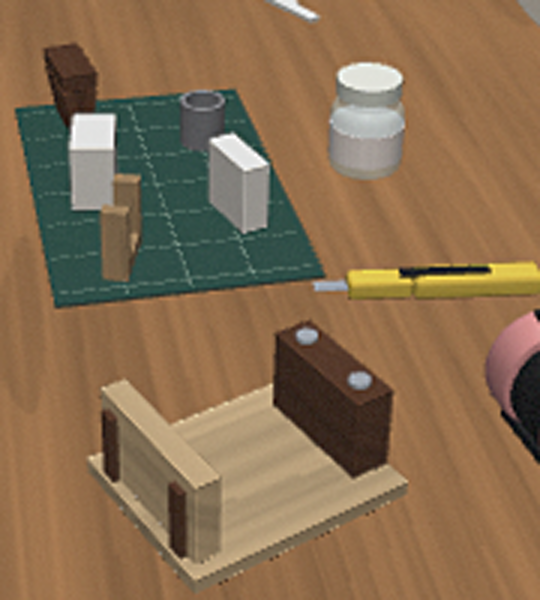

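Run:
```python
from h import *
s=cam("scene");d=cam("side")
S=lambda l:np.array(l)/2.5+[190,90]
D=lambda l:np.array(l)/3+[180,110]
for n,l,z in [("thick",[(348,322),(383,309),(421,358),(382,376)],.063),("thin",[(210,345),(228,327),(280,370),(262,385)],.063),("frame",[(297,240),(314,281)],.063),("wedge",[(446,452),(480,412),(538,460),(512,490)],.069),("collar",[(342,475)],.045),("jigbase",[(25,162),(122,213),(207,125)],.012),("bolts",[(53,123),(97,146)],.075),("fencetop",[(107,53),(116,43),(197,87),(192,97)],.072)]:
    P=ray(s,S(l),z);print(n,P[:,:2].round(4).tolist(),P.mean(0).round(4))
for n,l,z in [("jigbase",[(90,462),(195,588),(408,485)],.012),("bolts",[(307,336),(360,380)],.075),("fencetop",[(103,388),(122,380),(219,476),(192,487)],.072),("thick",[(73,115),(115,115),(115,150),(71,147)],.063),("thin",[(210,138),(230,133),(269,165),(247,173)],.063)]:
    P=ray(d,D(l),z);print(n,P[:,:2].round(4).tolist(),P.mean(0).round(4))
p,T=tool();print(p,T.round(3)); w=ctrl.camera("wrist");print((T.T@(w["eye"]-p)).round(4)); print((T.T@q2R(w["orientation"])).round(3))
```

```text
thick [[0.5223, 0.1423], [0.4876, 0.1475], [0.4925, 0.2044], [0.5319, 0.201]] [0.5086 0.1738 0.063 ]
thin [[0.6377, 0.0989], [0.6142, 0.0915], [0.6012, 0.1511], [0.6225, 0.1552]] [0.6189 0.1242 0.063 ]
frame [[0.5058, 0.044], [0.5208, 0.0907]] [0.5133 0.0673 0.063 ]
wedge [[0.5364, 0.2847], [0.4891, 0.2717], [0.4798, 0.3278], [0.5148, 0.3359]] [0.505 0.305 0.069]
collar [[0.6085, 0.2497]] [0.6085 0.2497 0.045 ]
jigbase [[0.6598, -0.2268], [0.6077, -0.1101], [0.4653, -0.171]] [ 0.5776 -0.1693  0.012 ]
bolts [[0.6318, -0.2024], [0.6097, -0.1505]] [ 0.6207 -0.1765  0.075 ]
fencetop [[0.5315, -0.2698], [0.5151, -0.279], [0.478, -0.1729], [0.4906, -0.1628]] [ 0.5038 -0.2211  0.072 ]
jigbase [[0.4635, -0.182], [0.512, -0.3026], [0.6579, -0.238]] [ 0.5445 -0.2409  0.012 ]
bolts [[0.609, -0.1561], [0.6312, -0.2071]] [ 0.6201 -0.1816  0.075 ]
fencetop [[0.4738, -0.1844], [0.4862, -0.1784], [0.5302, -0.277], [0.5136, -0.2836]] [ 0.501  -0.2309  0.072 ]
thick [[0.4897, 0.2005], [0.5242, 0.1949], [0.5173, 0.1344], [0.4831, 0.1451]] [0.5036 0.1687 0.063 ]
thin [[0.5958, 0.1422], [0.6134, 0.1481], [0.6343, 0.0903], [0.6148, 0.0806]] [0.6146 0.1153 0.063 ]
[0.19806369 0.53968437 0.23106279] [[-0.939  0.345 -0.   ]
 [ 0.345  0.939 -0.   ]
 [ 0.    -0.    -1.   ]]
[ 0.0727 -0.0004 -0.1433]
[[-0.001  0.958  0.286]
 [ 1.     0.001  0.001]
 [ 0.001  0.286 -0.958]]
```

```bash
cat >> h.py <<'E'
def yaw(T): return np.arctan2(-T[0,1],T[1,1])
def go(x,y,z,psi,step=0.045):
    """print turn about tool z first, then the shift in tool axes (tool levelled)"""
    p,T=tool(); tw=yaw(T); dz=-(psi-tw)
    c,s=np.cos(psi),np.sin(psi); T2=np.array([[-c,-s,0],[-s,c,0],[0,0,-1]]).T
    T2=np.array([[-c,-s,0],[-s,c,0],[0,0,-1]]);T2=np.c_[[-c,-s,0],[-s,c,0],[0,0,-1]]
    rv=R.from_matrix(T.T@T2).as_rotvec(); t=T2.T@(np.array([x,y,z])-p)
    print("pos",p.round(4),"yaw",tw.round(4),"tilt",np.arccos(-T[2,2]).round(4))
    print("turn rv",rv.round(4),"rows>=",np.ceil(np.linalg.norm(rv)/0.18)); print("then shift",t.round(4),"rows>=",np.ceil(np.linalg.norm(t)/step))
E
python3 -c "
from h import *
go(.545,.185,.25,0)"
```

```text
pos [0.1981 0.5397 0.2312] yaw -0.3518 tilt 0.0002
turn rv [-2.000e-04 -1.000e-04 -3.518e-01] rows>= 2.0
then shift [-0.3469 -0.3547 -0.0188] rows>= 12.0
```

>>> {"op": "apply_moves", "data": {"plan": [{"translation":[0,0,0],"angular":[0,0,-0.176],"hand":0.0854},{"translation":[0,0,0],"angular":[0,0,-0.176],"hand":0.0854},{"translation":[-0.043,-0.044,-0.002],"angular":[0,0,0],"hand":0.0854},{"translation":[-0.043,-0.044,-0.002],"angular":[0,0,0],"hand":0.0854},{"translation":[-0.043,-0.044,-0.002],"angular":[0,0,0],"hand":0.0854},{"translation":[-0.043,-0.044,-0.002],"angular":[0,0,0],"hand":0.0854},{"translation":[-0.043,-0.044,-0.002],"angular":[0,0,0],"hand":0.0854},{"translation":[-0.043,-0.044,-0.002],"angular":[0,0,0],"hand":0.0854},{"translation":[-0.043,-0.044,-0.002],"angular":[0,0,0],"hand":0.0854},{"translation":[-0.043,-0.044,-0.002],"angular":[0,0,0],"hand":0.0854}]}}

```text
time_s: 1.65
eef_pos: [0.5435, 0.1862, 0.2476]
eef_rot: [0.0, -0.0, 1.0, 0.0]
wrist_force: [1.1, 0.2, 0.2]
opening: 0.998
```

>>> {"op": "apply_moves", "data": {"plan": [{"translation":[0,0,0],"angular":[0,0,0],"hand":0.0854},{"translation":[0,0,0],"angular":[0,0,0],"hand":0.0854}]}}

```text
time_s: 1.9
eef_pos: [0.5419, 0.1878, 0.247]
eef_rot: [-0.0, 0.0, 1.0, 0.0]
wrist_force: [0.0, 0.4, -0.5]
opening: 0.999
```

```bash
python3 -c "
from h import *
c=cam('wrist','w1');go(.545,.185,.25,0)"
```

```text
pos [0.5415 0.1885 0.2471] yaw 0.0007 tilt 0.0009
turn rv [ 0.0003 -0.0008  0.0007] rows>= 1.0
then shift [-0.0035 -0.0035 -0.0029] rows>= 1.0
```

View pics/w1.png

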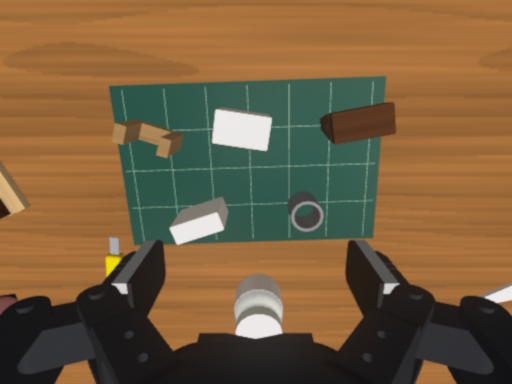

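```bash
cat >> h.py <<'E'
def rect(c,mask,z,minA=100):
    """components of a mask cast on plane z -> minAreaRect centre, long, short, yaw(of long axis as y axis)"""
    out=[]
    cs,_=cv2.findContours(mask,cv2.RETR_EXTERNAL,cv2.CHAIN_APPROX_NONE)
    for k in cs:
        if cv2.contourArea(k)<minA: continue
        P=(ray(c,k[:,0],z)[:,:2]*1000).astype(np.float32)
        r=cv2.minAreaRect(P);b=cv2.boxPoints(r);e=b[1]-b[0];f=b[2]-b[1]
        l=e if np.linalg.norm(e)>np.linalg.norm(f) else f
        if l[1]<0:l=-l
        out.append((np.round(r[0],1),np.round(sorted(r[1]),1),round(float(np.arctan2(-l[0],l[1])),3),k[:,0].mean(0).round()))
    return out
E
python3 - <<'E'
from h import *
im=cv2.imread("pics/w1.png"); 
cv2.imwrite("pics/w1z.png",cv2.resize(im[70:270,100:410],(775,500),interpolation=cv2.INTER_CUBIC))
for p in [(242,125),(200,230),(215,208),(242,150),(362,123),(330,130),(126,130),(150,132),(150,145),(307,215)]: print(p,im[p[1],p[0],::-1])
E
```

```text
(242, 125) [236 234 233]
(200, 230) [236 233 232]
(215, 208) [127 121 113]
(242, 150) [58 94 82]
(362, 123) [90 55 35]
(330, 130) [51 38 27]
(126, 130) [112  86  55]
(150, 132) [171 133  87]
(150, 145) [43 85 72]
(307, 215) [64 72 68]
```

View pics/w1z.png

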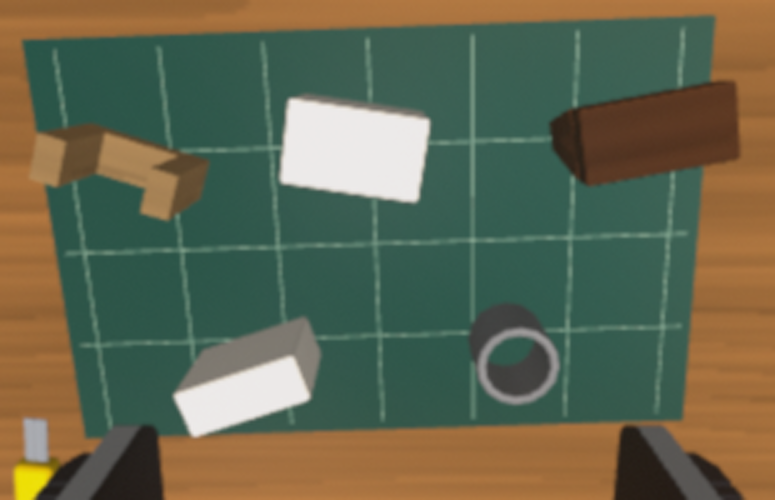

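Run:
```python
from h import *
c=ctrl.camera("wrist"); im=c["img"]
hsv=cv2.cvtColor(im,cv2.COLOR_RGB2HSV)
w=cv2.inRange(im,(170,170,170),(255,255,255)); w[245:]=0
for r in rect(c,w,.063,200): print("white",r)
g=cv2.inRange(hsv,(5,100,70),(20,255,115)); g[:,:310]=0; g[:90]=0;g[160:]=0; g[:,405:]=0
for r in rect(c,g,.069,200): print("wedge",r)
k=cv2.inRange(hsv,(0,0,95),(180,40,200)); k[:,:280]=0;k[:185]=0;k[245:]=0;k[:,340:]=0
for r in rect(c,k,.045,100): print("collar",r)
Z=lambda l:np.array(l)/2.5+[100,70]
P=ray(c,Z([(38,133),(30,181),(182,178),(168,220)]),.063)[:,:2]; print(P.round(4),P.mean(0), (P[2:].mean(0)-P[:2].mean(0)), np.linalg.norm(P[0]-P[1]),np.linalg.norm(P[2]-P[3]),np.linalg.norm(P[2]-P[0]))
m=cv2.inRange(hsv,(70,60,20),(100,255,160)); m=cv2.morphologyEx(m,cv2.MORPH_CLOSE,np.ones((5,5)))
m[245:]=0
cs,_=cv2.findContours(m,cv2.RETR_EXTERNAL,cv2.CHAIN_APPROX_NONE)
h=cv2.convexHull(max(cs,key=cv2.contourArea)); a=cv2.approxPolyDP(h,5,True)[:,0];print(a.tolist(),ray(c,a,.003).round(4)[:,:2].tolist()); print(cv2.minAreaRect((ray(c,h[:,0],.003)[:,:2]*1000).astype(np.float32)))
```

```text
white (array([614.6, 119.5]), array([23.3, 59.5]), 0.332, array([196., 228.]))
white (array([502.9, 172.9]), array([35.5, 59.2]), -0.148, array([241., 130.]))
wedge (array([494.9, 298.5]), array([32.6, 62.8]), 0.182, array([363., 123.]))
collar (array([606.9, 249.5]), array([38.8, 39.6]), 0.835, array([306., 216.]))
[[0.4953 0.0419]
 [0.5153 0.0359]
 [0.514  0.1006]
 [0.5321 0.0932]] [0.51418474 0.0678899 ] [0.01778218 0.058028  ] 0.020911083922789616 0.019540156359410785 0.06166143123836888
[[384, 78], [370, 237], [134, 243], [109, 87]] [[0.4475, 0.3408], [0.654, 0.3461], [0.6632, 0.02], [0.4576, 0.0131]]
((555.441650390625, 180.27252197265625), (208.24081420898438, 328.4808044433594), 1.8690627813339233)
```

>>> {"op": "apply_moves", "data": {"plan": [{"translation":[0,-0.043,0],"angular":[0,0,0],"hand":0.0854},{"translation":[0,-0.043,0],"angular":[0,0,0],"hand":0.0854},{"translation":[0,-0.043,0],"angular":[0,0,0],"hand":0.0854},{"translation":[0,-0.043,0],"angular":[0,0,0],"hand":0.0854},{"translation":[0,-0.043,0],"angular":[0,0,0],"hand":0.0854},{"translation":[0,-0.043,0],"angular":[0,0,0],"hand":0.0854},{"translation":[0,-0.043,0],"angular":[0,0,0],"hand":0.0854},{"translation":[0,-0.043,0],"angular":[0,0,0],"hand":0.0854},{"translation":[0,-0.043,0],"angular":[0,0,0],"hand":0.0854},{"translation":[0,0,0],"angular":[0,0,0],"hand":0.0854}]}}

```text
time_s: 3.25
eef_pos: [0.5422, -0.2003, 0.2473]
eef_rot: [0.0, 0.001, 1.0, -0.0]
wrist_force: [-0.2, 0.3, 0.5]
opening: 1.002
```

Run:
```python
from h import *
c=cam('wrist','w2');go(.545,-.2,.25,0)
im=c["img"][:,:,::-1];cv2.imwrite("pics/w2z.png",cv2.resize(im[50:250,150:370],None,fx=3,fy=3,interpolation=cv2.INTER_CUBIC))
```

```text
pos [ 0.5422 -0.1987  0.2472] yaw -0.0001 tilt 0.0005
turn rv [ 0.0005 -0.0001 -0.0001] rows>= 1.0
then shift [-0.0028 -0.0013 -0.0028] rows>= 1.0
```

View pics/w2.png

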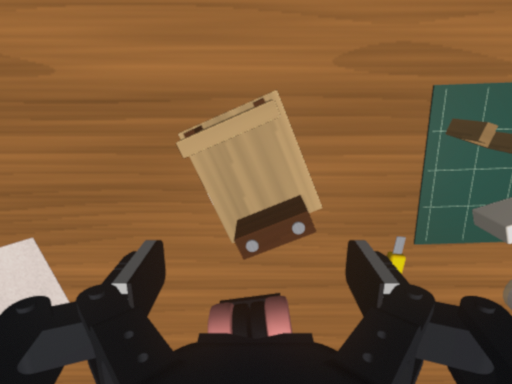

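View pics/w2z.png

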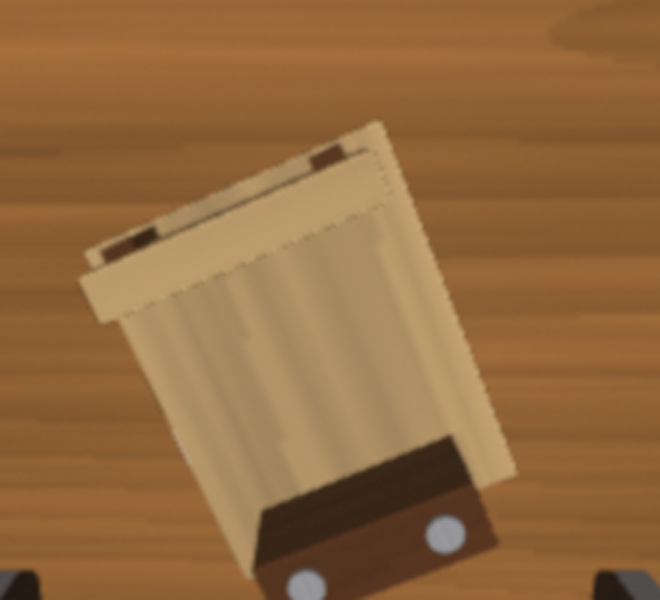

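Run:
```python
from h import *
c=ctrl.camera('wrist')
Z=lambda l:np.array(l)/3+[150,50]
def ln(n,l,z):
    P=ray(c,Z(l),z)[:,:2]; d=P[1]-P[0]; print(n,P.round(4).tolist(),"len",np.linalg.norm(d).round(4),"yaw",np.arctan2(-d[0],d[1]).round(4)); return P
a=ln("fence inner",[(103,323),(392,200)],.072)
b=ln("fence outer",[(80,280),(370,150)],.072)
e=ln("stop floor",[(262,510),(450,436)],.012)
f=ln("stop inner top",[(255,568),(475,489)],.072)
g=ln("bolts",[(306,587),(445,534)],.075)
h=ln("base r side",[(378,122),(516,472)],.012)
h2=ln("base far L-R",[(85,250),(378,122)],.012)
```

```text
fence inner [[0.5309, -0.2734], [0.489, -0.1733]] len 0.1085 yaw 0.3963
fence outer [[0.5158, -0.2803], [0.4728, -0.181]] len 0.1083 yaw 0.4087
stop floor [[0.6261, -0.2228], [0.5919, -0.1413]] len 0.0884 yaw 0.3976
stop inner top [[0.6249, -0.2221], [0.593, -0.1403]] len 0.0877 yaw 0.3723
bolts [[0.6313, -0.2028], [0.6096, -0.1512]] len 0.056 yaw 0.3977
base r side [[0.4629, -0.1746], [0.6083, -0.1118]] len 0.1584 yaw -1.1632
base far L-R [[0.5124, -0.2927], [0.4629, -0.1746]] len 0.128 yaw 0.3967
```

```bash
python3 -c "
from h import *
go(.503,.173,.12,-.148)
for n,a,b in [('jar',(165,480),.085),]:
  pass
c=cam('side');print(ray(c,np.array([(370,88)])/3+[180,110],.085)) 
s=cam('scene');print(ray(s,np.array([(165,478)])/2.5+[190,90],.085),ray(s,[(160,170)],.04))"
```

```text
pos [ 0.5422 -0.1978  0.2472] yaw 0.001 tilt 0.0008
turn rv [ 0.0007 -0.0003  0.149 ] rows>= 1.0
then shift [0.0935 0.361  0.1272] rows>= 9.0
[[0.73565468 0.16728892 0.085     ]]
[[0.74060586 0.19376095 0.085     ]] [[ 0.77674757 -0.20715062  0.04      ]]
```

>>> {"op": "apply_moves", "data": {"plan": [{"translation":[0,0,0],"angular":[0,0,0.149],"hand":0.0854},{"translation":[0.0104,0.04,0.014],"angular":[0,0,0],"hand":0.0854},{"translation":[0.0104,0.04,0.014],"angular":[0,0,0],"hand":0.0854},{"translation":[0.0104,0.04,0.014],"angular":[0,0,0],"hand":0.0854},{"translation":[0.0104,0.04,0.014],"angular":[0,0,0],"hand":0.0854},{"translation":[0.0104,0.04,0.014],"angular":[0,0,0],"hand":0.0854},{"translation":[0.0104,0.04,0.014],"angular":[0,0,0],"hand":0.0854},{"translation":[0.0104,0.04,0.014],"angular":[0,0,0],"hand":0.0854},{"translation":[0.0104,0.04,0.014],"angular":[0,0,0],"hand":0.0854},{"translation":[0.0104,0.04,0.014],"angular":[0,0,0],"hand":0.0854}]}}

```text
time_s: 4.7
eef_pos: [0.5021, 0.1736, 0.1212]
eef_rot: [0.0, 0.073, 0.997, 0.0]
wrist_force: [0.7, -0.4, -0.1]
opening: 0.998
```

>>> {"op": "apply_moves", "data": {"plan": [{"translation":[0,0,0],"angular":[0,0,0],"hand":0.0854},{"translation":[0,0,0],"angular":[0,0,0],"hand":0.0854}]}}

```text
time_s: 4.95
eef_pos: [0.5027, 0.1715, 0.1216]
eef_rot: [0.0, 0.073, 0.997, -0.0]
wrist_force: [0.1, 0.4, -0.3]
opening: 1.001
```

```bash
python3 -c "
from h import *
c=cam('wrist','w3')
go(.503,.173,.018,-.148)
im=c['img']
w=cv2.inRange(im,(150,150,150),(255,255,255))
for r in rect(c,w,.063,200): print('white',r)"
```

```text
pos [0.5032 0.1709 0.1218] yaw -0.1479 tilt 0.0009
turn rv [-0.      0.0009  0.0001] rows>= 1.0
then shift [0.0005 0.002  0.1038] rows>= 3.0
white (array([600.1, 136.3]), array([15.8, 32.9]), -0.298, array([230., 329.]))
white (array([502.3, 172.8]), array([35.4, 59.9]), -0.147, array([258., 204.]))
```

View pics/w3.png

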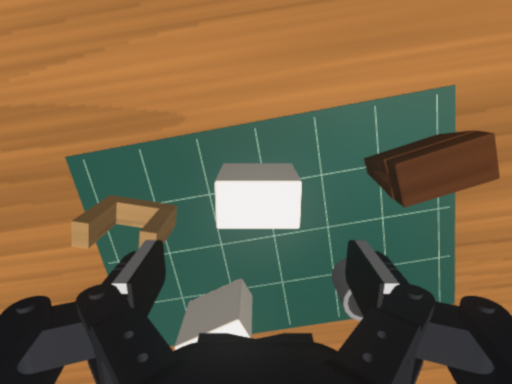

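>>> {"op": "apply_moves", "data": {"plan": [{"translation":[0,0.001,0.026],"angular":[0,0,0],"hand":0.0854},{"translation":[0,0.001,0.026],"angular":[0,0,0],"hand":0.0854},{"translation":[0,0,0.026],"angular":[0,0,0],"hand":0.0854},{"translation":[0,0,0.026],"angular":[0,0,0],"hand":0.0854},{"translation":[0,0,0],"angular":[0,0,0],"hand":0.0854},{"translation":[0,0,0],"angular":[0,0,0],"hand":0.05},{"translation":[0,0,0],"angular":[0,0,0],"hand":0.05},{"translation":[0,0,0],"angular":[0,0,0],"hand":0.05},{"translation":[0,0,0],"angular":[0,0,0],"hand":0.05}]}}

```text
time_s: 6.12
eef_pos: [0.505, 0.1727, 0.019]
eef_rot: [0.002, 0.074, 0.997, 0.0]
wrist_force: [-0.0, -1.1, 8.0]
opening: 0.697
```

```bash
python3 -c "
from h import *
c=cam('wrist','w4')
o=ctrl.get_obs();print(o['opening'],o['wrist_force'])
go(.503,.173,.018,-.148)"
```

```text
0.6973617180024437 [ 0.5515203  -1.45675747  6.60777711]
pos [0.505  0.1727 0.019 ] yaw -0.1488 tilt 0.0033
turn rv [ 0.0005  0.0033 -0.0008] rows>= 1.0
then shift [ 0.002 -0.     0.001] rows>= 1.0
```

View pics/w4.png

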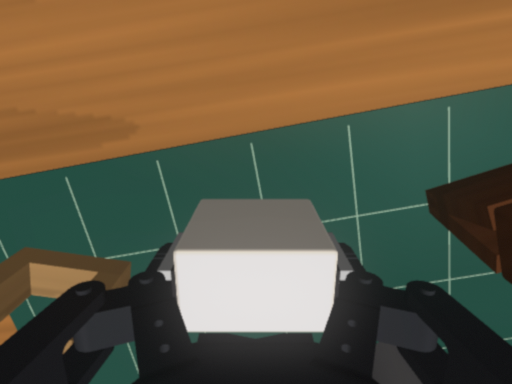

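>>> {"op": "apply_moves", "data": {"plan": [{"translation":[0,0,-0.01],"angular":[0,0,0],"hand":0.05},{"translation":[0,0,-0.03],"angular":[0,0,0],"hand":0.05},{"translation":[0,0,-0.035],"angular":[0,0,0],"hand":0.05},{"translation":[0,0,-0.035],"angular":[0,0,0],"hand":0.05},{"translation":[0,0,0],"angular":[0,0,0],"hand":0.05},{"translation":[0,0,0],"angular":[0,0,0],"hand":0.05}]}}

```text
time_s: 6.92
eef_pos: [0.5026, 0.1727, 0.1267]
eef_rot: [-0.001, 0.074, 0.997, -0.0]
wrist_force: [0.6, -0.5, -2.7]
opening: 0.697
```

```bash
cat >> h.py <<'E'
C=np.array([.5612,-.2019]);PSI=0.40
def J(x,y=0.):
    c,s=np.cos(PSI),np.sin(PSI); return C+x*np.array([c,s])+y*np.array([-s,c])
def toJ(p):
    c,s=np.cos(PSI),np.sin(PSI); d=np.asarray(p)[:2]-C; return np.array([c*d[0]+s*d[1],-s*d[0]+c*d[1]])
E
python3 -c "
from h import *
c=cam('wrist','w5')
o=ctrl.get_obs();print(o['opening'],o['wrist_force'])
p,T=tool()
im=c['img']
w=cv2.inRange(im,(150,150,150),(255,255,255));
for z in (p[2]-.015+.06,):
  for r in rect(c,w,z,1000):
    print('white',r,'tool frame',(T.T@(np.r_[r[0]/1000,z]-p)).round(4))
x=J(-.034);print(x);go(x[0],x[1],.125,.4)"
```

```text
0.6949540497223432 [-0.1592828   0.23509033 -1.79846183]
white (array([502.5, 172.4]), array([40.2, 58.9]), -0.149, array([252., 291.])) tool frame [-0.0002 -0.0002 -0.045 ]
[ 0.52988393 -0.21514022]
pos [0.5022 0.1727 0.1261] yaw -0.1487 tilt 0.0024
turn rv [ 1.000e-04 -2.400e-03 -5.487e-01] rows>= 4.0
then shift [ 0.1255 -0.368   0.0011] rows>= 9.0
```

View pics/w5.png

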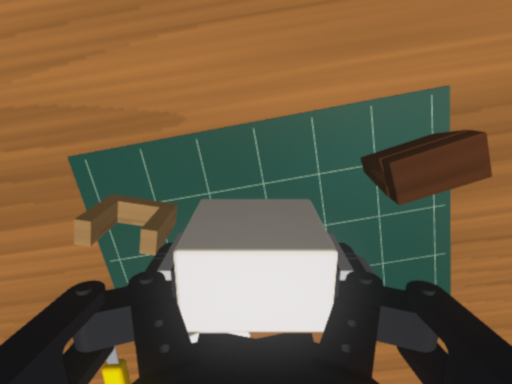

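>>> {"op": "apply_moves", "data": {"plan": [{"translation":[0,0,0],"angular":[0,0,-0.137],"hand":0.05},{"translation":[0,0,0],"angular":[0,0,-0.137],"hand":0.05},{"translation":[0,0,0],"angular":[0,0,-0.137],"hand":0.05},{"translation":[0,0,0],"angular":[0,0,-0.137],"hand":0.05},{"translation":[0.014,-0.041,0],"angular":[0,0,0],"hand":0.05},{"translation":[0.014,-0.041,0],"angular":[0,0,0],"hand":0.05},{"translation":[0.014,-0.041,0],"angular":[0,0,0],"hand":0.05},{"translation":[0.014,-0.041,0],"angular":[0,0,0],"hand":0.05},{"translation":[0.014,-0.041,0],"angular":[0,0,0],"hand":0.05},{"translation":[0.014,-0.041,0],"angular":[0,0,0],"hand":0.05}]}}

```text
time_s: 8.22
eef_pos: [0.5204, -0.0875, 0.1255]
eef_rot: [-0.001, -0.198, 0.98, 0.001]
wrist_force: [0.4, -0.3, -0.8]
opening: 0.693
```

>>> {"op": "apply_moves", "data": {"plan": [{"translation":[0.014,-0.041,0],"angular":[0,0,0],"hand":0.05},{"translation":[0.014,-0.041,0],"angular":[0,0,0],"hand":0.05},{"translation":[0.0135,-0.04,0],"angular":[0,0,0],"hand":0.05},{"translation":[0,0,0],"angular":[0,0,0],"hand":0.05},{"translation":[0,0,0],"angular":[0,0,0],"hand":0.05}]}}

```text
time_s: 8.85
eef_pos: [0.5297, -0.2143, 0.1257]
eef_rot: [-0.001, -0.198, 0.98, 0.001]
wrist_force: [0.4, 0.3, -1.3]
opening: 0.699
```

```bash
python3 -c "
from h import *
c=cam('wrist','w6')
d=cam('side');im=d['img'][200:320,180:340,::-1];cv2.imwrite('pics/s6.png',cv2.resize(im,None,fx=4,fy=4,interpolation=cv2.INTER_CUBIC))
o=ctrl.get_obs();print(o['wrist_force'])
p,T=tool();print(toJ(p))
x=J(-.034);go(x[0],x[1],.029,.4)"
```

```text
[ 0.29542229 -0.48032178 -2.23705158]
[-0.03316609  0.00121129]
pos [ 0.5302 -0.2137  0.1263] yaw 0.4002 tilt 0.0022
turn rv [ 0.002  -0.001   0.0002] rows>= 1.0
then shift [ 0.0008 -0.0012  0.0973] rows>= 3.0
```

View pics/w6.png

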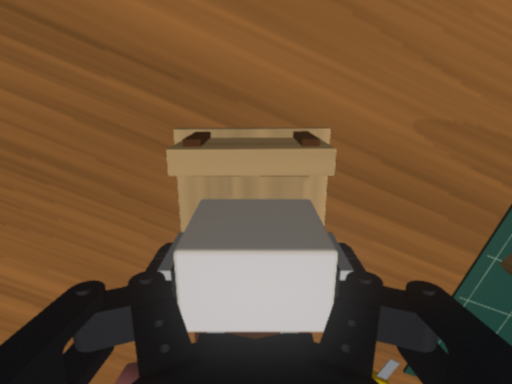

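View pics/s6.png

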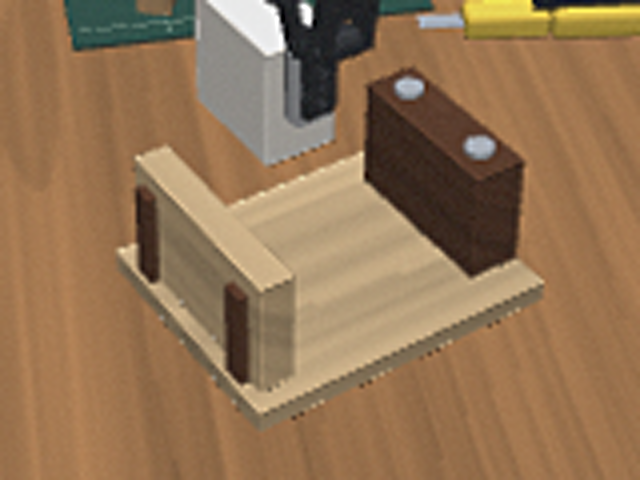

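```bash
python3 -c "
from h import *
c=ctrl.camera('wrist')
im=c['img'];
print([ (r,im[r,200].tolist()) for r in range(168,184)])
p,T=tool()
for uv,z in [((168,175),.072),((335,175),.072),((180,230),.012),((326,230),.012)]: 
  P=ray(c,[uv],z)[0];print((T.T@(P-p)).round(4),toJ(P))
"
```

```text
[(168, [165, 136, 94]), (169, [166, 136, 94]), (170, [165, 136, 94]), (171, [164, 135, 94]), (172, [164, 135, 93]), (173, [161, 133, 91]), (174, [148, 121, 83]), (175, [139, 114, 79]), (176, [153, 126, 88]), (177, [155, 127, 89]), (178, [155, 128, 89]), (179, [155, 128, 89]), (180, [155, 127, 89]), (181, [155, 127, 89]), (182, [155, 127, 89]), (183, [155, 128, 89])]
[ 0.0234 -0.0578  0.0545] [-0.05641049 -0.05654799]
[0.0233 0.0527 0.0547] [-0.05633135  0.05387308]
[-0.0431 -0.0686  0.1145] [ 0.0101149  -0.06726635]
[-0.0433  0.0642  0.1147] [0.01021836 0.06551075]
```

>>> {"op": "apply_moves", "data": {"plan": [{"translation":[0,-0.001,0.03],"angular":[0,0,0],"hand":0.05},{"translation":[0,-0.001,0.03],"angular":[0,0,0],"hand":0.05},{"translation":[0,0,0.025],"angular":[0,0,0],"hand":0.05},{"translation":[0,0,0.01],"angular":[0,0,0],"hand":0.05},{"translation":[0.002,0,0],"angular":[0,0,0],"hand":0.05},{"translation":[0.001,0,0],"angular":[0,0,0],"hand":0.05},{"translation":[0,0,0],"angular":[0,0,0],"hand":0.05}]}}

```text
time_s: 9.88
eef_pos: [0.5295, -0.2186, 0.0335]
eef_rot: [0.001, -0.198, 0.98, -0.001]
wrist_force: [-0.2, -0.3, -1.1]
opening: 0.697
```

```bash
cat >> h.py <<'E'
def st():
    o=ctrl.get_obs();p,T=tool();print("t",round(o["time_s"],2),"pos",p.round(4),"J",toJ(p).round(4),"yaw",yaw(T).round(4),"F tool",(T.T@o["wrist_force"]).round(1),"op",round(o["opening"]*85.4,1))
E
python3 -c "
from h import *
st();c=cam('wrist','w7');c=cam('side');im=c['img'][200:320,180:340,::-1];cv2.imwrite('pics/s7.png',cv2.resize(im,None,fx=4,fy=4,interpolation=cv2.INTER_CUBIC))"
```

```text
t 9.88 pos [ 0.5295 -0.2186  0.0335] J [-0.0357 -0.003 ] yaw 0.3992 F tool [ 0.3 -0.2  1.1] op 59.5
```

View pics/s7.png

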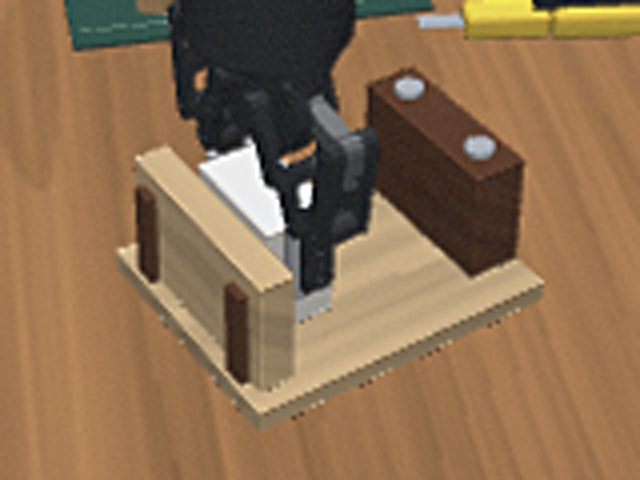

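View pics/w7.png

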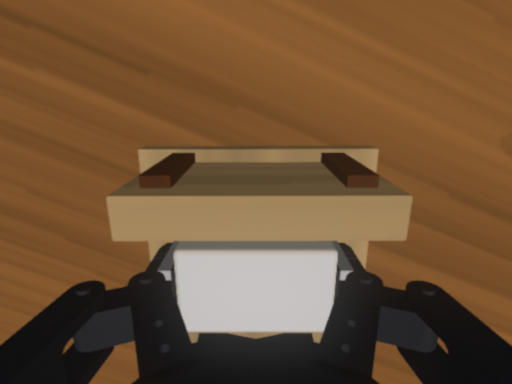

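>>> {"op": "apply_moves", "data": {"plan": [{"translation":[0,0.001,0.003],"angular":[0,0,0],"hand":0.05},{"translation":[0,0,0.001],"angular":[0,0,0],"hand":0.05},{"translation":[0.001,0,0],"angular":[0,0,0],"hand":0.05},{"translation":[0,0,0],"angular":[0,0,0],"hand":0.05}]}}

```text
time_s: 10.48
eef_pos: [0.528, -0.2172, 0.0282]
eef_rot: [0.001, -0.198, 0.98, 0.0]
wrist_force: [5.5, 2.2, -3.8]
opening: 0.699
```

```bash
python3 -c "
from h import *
st()"
```

```text
t 10.47 pos [ 0.528  -0.2172  0.0282] J [-0.0365 -0.0011] yaw 0.3993 F tool [-6.  -0.1  3.8] op 59.7
```

>>> {"op": "apply_moves", "data": {"plan": [{"translation":[0,0,0.0005],"angular":[0,0,0],"hand":0.05},{"translation":[-0.0005,0,0],"angular":[0,0,0],"hand":0.07},{"translation":[0,0,0],"angular":[0,0,0],"hand":0.0854},{"translation":[0,0,0],"angular":[0,0,0],"hand":0.0854},{"translation":[0,0,0],"angular":[0,0,0],"hand":0.0854},{"translation":[0,0,-0.03],"angular":[0,0,0],"hand":0.0854},{"translation":[0,0,-0.04],"angular":[0,0,0],"hand":0.0854},{"translation":[0,0,-0.04],"angular":[0,0,0],"hand":0.0854},{"translation":[0,0,0],"angular":[0,0,0],"hand":0.0854}]}}

```text
time_s: 11.6
eef_pos: [0.5302, -0.219, 0.1419]
eef_rot: [0.003, -0.198, 0.98, -0.003]
wrist_force: [1.0, -1.5, 0.0]
opening: 0.998
```

```bash
python3 -c "
from h import *
st();c=cam('wrist','w8');c2=cam('side');im=c2['img'][200:320,180:340,::-1];cv2.imwrite('pics/s8.png',cv2.resize(im,None,fx=4,fy=4,interpolation=cv2.INTER_CUBIC))
w=cv2.inRange(c['img'],(150,150,150),(255,255,255))
for r in rect(c,w,.072,1000): print(r,toJ(r[0]/1000))
go(.514,.068,.13,-.298)"
```

```text
t 11.6 pos [ 0.5302 -0.219   0.1419] J [-0.0352 -0.0036] yaw 0.3992 F tool [-0.3 -1.8 -0. ] op 85.2
(array([ 526.3, -218.1]), array([34.4, 59.2]), 0.4, array([259., 195.])) [-0.03845361 -0.00133049]
pos [ 0.5279 -0.2174  0.138 ] yaw 0.3992 tilt 0.0006
turn rv [-4.000e-04  5.000e-04  6.972e-01] rows>= 4.0
then shift [0.0971 0.2688 0.008 ] rows>= 7.0
```

View pics/w8.png

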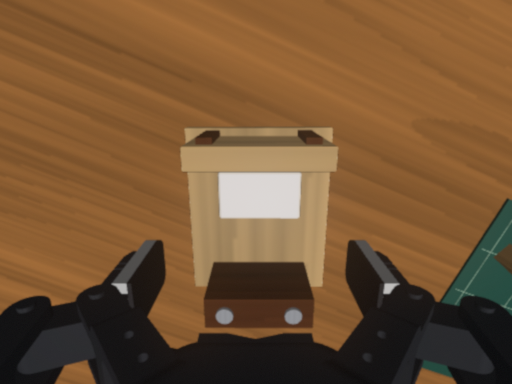

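View pics/s8.png

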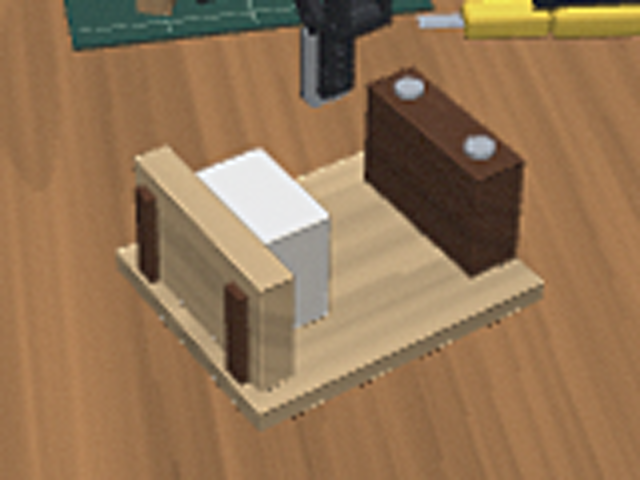

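>>> {"op": "apply_moves", "data": {"plan": [{"translation":[0,0,0],"angular":[0,0,0.174],"hand":0.0854},{"translation":[0,0,0],"angular":[0,0,0.174],"hand":0.0854},{"translation":[0,0,0],"angular":[0,0,0.174],"hand":0.0854},{"translation":[0,0,0],"angular":[0,0,0.175],"hand":0.0854},{"translation":[0.016,0.045,0.001],"angular":[0,0,0],"hand":0.0854},{"translation":[0.016,0.045,0.001],"angular":[0,0,0],"hand":0.0854},{"translation":[0.016,0.045,0.001],"angular":[0,0,0],"hand":0.0854},{"translation":[0.016,0.045,0.001],"angular":[0,0,0],"hand":0.0854},{"translation":[0.016,0.045,0.001],"angular":[0,0,0],"hand":0.0854},{"translation":[0.016,0.045,0.001],"angular":[0,0,0],"hand":0.0854}]}}

```text
time_s: 12.95
eef_pos: [0.5139, 0.0705, 0.13]
eef_rot: [-0.002, 0.148, 0.989, -0.0]
wrist_force: [0.4, -0.2, 0.4]
opening: 1.002
```

>>> {"op": "apply_moves", "data": {"plan": [{"translation":[0,0,0],"angular":[0,0,0],"hand":0.0854},{"translation":[0,0,0],"angular":[0,0,0],"hand":0.0854},{"translation":[0,0,0],"angular":[0,0,0],"hand":0.0854}]}}

```text
time_s: 13.32
eef_pos: [0.5153, 0.0678, 0.1313]
eef_rot: [-0.0, 0.149, 0.989, -0.0]
wrist_force: [0.8, -0.3, 0.6]
opening: 0.995
```

```bash
python3 -c "
from h import *
st();c=cam('wrist','w9');im=c['img'][100:300,150:360,::-1];cv2.imwrite('pics/w9z.png',cv2.resize(im,None,fx=3,fy=3,interpolation=cv2.INTER_CUBIC))
go(.514,.068,.018,-.298)"
```

```text
t 13.32 pos [0.5153 0.0678 0.1313] J [0.0627 0.2663] yaw -0.2993 F tool [-0.8 -0.1 -0.6] op 85.0
pos [0.5154 0.0677 0.1314] yaw -0.2996 tilt 0.0006
turn rv [-0.0003 -0.0005 -0.0016] rows>= 1.0
then shift [ 0.0014 -0.0002  0.1134] rows>= 3.0
```

View pics/w9z.png

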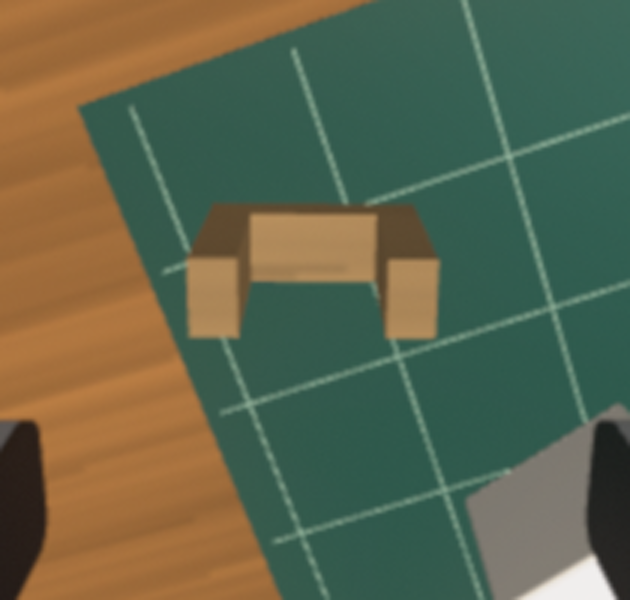

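```bash
python3 -c "
from h import *
c=ctrl.camera('wrist')
P=ray(c,np.array([(188,259),(437,260),(435,338),(190,337)])/3+[150,100],.063);p,T=tool()
print(((P-p)@T).round(4));m=P.mean(0);print(m);go(m[0],m[1],.018,-.298)"
```

```text
[[ 0.011  -0.031   0.0686]
 [ 0.0107  0.0285  0.0686]
 [-0.0092  0.0287  0.0686]
 [-0.0089 -0.0313  0.0686]]
[0.51418453 0.06679934 0.063     ]
pos [0.5155 0.0677 0.1316] yaw -0.2996 tilt 0.0004
turn rv [-0.0002 -0.0003 -0.0016] rows>= 1.0
then shift [ 0.0009 -0.0013  0.1136] rows>= 3.0
```

>>> {"op": "apply_moves", "data": {"plan": [{"translation":[0.0005,-0.001,0.03],"angular":[0,0,0],"hand":0.0854},{"translation":[0,0,0.03],"angular":[0,0,0],"hand":0.0854},{"translation":[0,0,0.03],"angular":[0,0,0],"hand":0.0854},{"translation":[0,0,0.023],"angular":[0,0,0],"hand":0.0854},{"translation":[0,0,0],"angular":[0,0,0],"hand":0.0854},{"translation":[0,0,0],"angular":[0,0,0],"hand":0.05},{"translation":[0,0,0],"angular":[0,0,0],"hand":0.05},{"translation":[0,0,0],"angular":[0,0,0],"hand":0.05},{"translation":[0,0,0],"angular":[0,0,0],"hand":0.05}]}}

```text
time_s: 14.55
eef_pos: [0.516, 0.0678, 0.0203]
eef_rot: [0.001, 0.148, 0.989, -0.0]
wrist_force: [0.5, -1.5, 7.5]
opening: 0.697
```

```bash
python3 -c "
from h import *
st()"
```

```text
t 14.55 pos [0.516  0.0678 0.0203] J [0.0634 0.266 ] yaw -0.2978 F tool [-0.9 -1.3 -7.4] op 59.5
```

>>> {"op": "apply_moves", "data": {"plan": [{"translation":[0,0,-0.01],"angular":[0,0,0],"hand":0.05},{"translation":[0,0,-0.03],"angular":[0,0,0],"hand":0.05},{"translation":[0,0,-0.035],"angular":[0,0,0],"hand":0.05},{"translation":[0,0,-0.035],"angular":[0,0,0],"hand":0.05},{"translation":[0,0,0],"angular":[0,0,-0.174],"hand":0.05},{"translation":[0,0,0],"angular":[0,0,-0.174],"hand":0.05},{"translation":[0,0,0],"angular":[0,0,-0.174],"hand":0.05},{"translation":[0,0,0],"angular":[0,0,-0.175],"hand":0.05},{"translation":[0,0,0],"angular":[0,0,0],"hand":0.05}]}}

```text
time_s: 15.68
eef_pos: [0.5144, 0.0682, 0.1292]
eef_rot: [0.0, -0.198, 0.98, 0.0]
wrist_force: [-0.3, -0.3, -0.6]
opening: 0.692
```

```bash
python3 -c "
from h import *
st();x=J(-.005,-.0005);go(x[0],x[1],.13,.4)"
```

```text
t 15.68 pos [0.5144 0.0682 0.1292] J [0.0621 0.267 ] yaw 0.3978 F tool [ 0.4 -0.2  0.6] op 59.1
pos [0.5144 0.0682 0.1292] yaw 0.3978 tilt 0.0001
turn rv [ 0.      0.0001 -0.0022] rows>= 1.0
then shift [ 0.0671 -0.2675 -0.0008] rows>= 7.0
```

>>> {"op": "apply_moves", "data": {"plan": [{"translation":[0.0096,-0.0382,0],"angular":[0,0,0],"hand":0.05},{"translation":[0.0096,-0.0382,0],"angular":[0,0,0],"hand":0.05},{"translation":[0.0096,-0.0382,0],"angular":[0,0,0],"hand":0.05},{"translation":[0.0096,-0.0382,0],"angular":[0,0,0],"hand":0.05},{"translation":[0.0096,-0.0382,0],"angular":[0,0,0],"hand":0.05},{"translation":[0.0096,-0.0382,0],"angular":[0,0,0],"hand":0.05},{"translation":[0.0096,-0.0382,0],"angular":[0,0,0],"hand":0.05},{"translation":[0,0,0],"angular":[0,0,0],"hand":0.05},{"translation":[0,0,0],"angular":[0,0,0],"hand":0.05}]}}

```text
time_s: 16.8
eef_pos: [0.5562, -0.2038, 0.1286]
eef_rot: [-0.0, -0.197, 0.98, 0.0]
wrist_force: [0.7, -0.4, -1.1]
opening: 0.695
```

```bash
python3 -c "
from h import *
st();x=J(-.005,-.0005);go(x[0],x[1],.031,.4);c=cam('wrist','w10')"
```

```text
t 16.8 pos [ 0.5562 -0.2038  0.1286] J [-0.0053  0.0001] yaw 0.3967 F tool [-0.5 -0.7  1.1] op 59.4
pos [ 0.5562 -0.2038  0.1286] yaw 0.3967 tilt 0.0011
turn rv [ 0.0011 -0.0003 -0.0033] rows>= 1.0
then shift [-0.0003 -0.0006  0.0976] rows>= 3.0
```

View pics/w10.png

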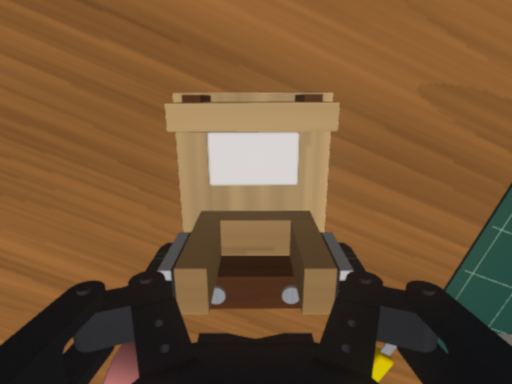

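>>> {"op": "apply_moves", "data": {"plan": [{"translation":[0,-0.001,0.03],"angular":[0,0,-0.003],"hand":0.05},{"translation":[0,0,0.03],"angular":[0,0,0],"hand":0.05},{"translation":[0,0,0.025],"angular":[0,0,0],"hand":0.05},{"translation":[0,0,0.01],"angular":[0,0,0],"hand":0.05},{"translation":[0.001,0,0.001],"angular":[0,0,0],"hand":0.05},{"translation":[0.001,0,0],"angular":[0,0,0],"hand":0.05},{"translation":[0,0,0],"angular":[0,0,0],"hand":0.05}]}}

```text
time_s: 17.73
eef_pos: [0.5559, -0.2065, 0.034]
eef_rot: [0.001, -0.2, 0.98, -0.001]
wrist_force: [0.1, -0.1, -0.4]
opening: 0.693
```

```bash
python3 -c "
from h import *
st();c=cam('wrist','w11')"
```

```text
t 17.73 pos [ 0.5559 -0.2065  0.034 ] J [-0.0067 -0.0022] yaw 0.4021 F tool [-0.1 -0.2  0.4] op 59.2
```

View pics/w11.png

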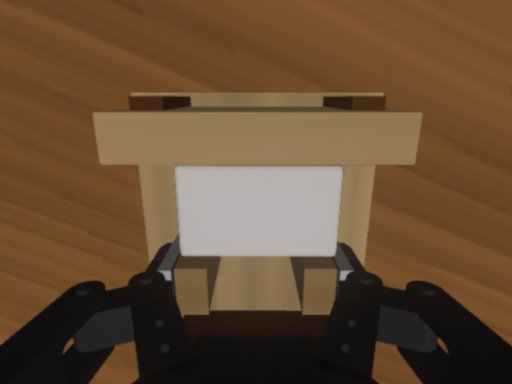

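>>> {"op": "apply_moves", "data": {"plan": [{"translation":[0,0.001,0.003],"angular":[0,0,0],"hand":0.05},{"translation":[0.001,0,0.001],"angular":[0,0,0],"hand":0.05},{"translation":[0.001,0,0],"angular":[0,0,0],"hand":0.05},{"translation":[0,0,0],"angular":[0,0,0],"hand":0.05}]}}

```text
time_s: 18.27
eef_pos: [0.5538, -0.2059, 0.0293]
eef_rot: [0.001, -0.2, 0.98, -0.0]
wrist_force: [4.3, 2.7, 3.5]
opening: 0.698
```

```bash
python3 -c "
from h import *
st()"
```

```text
t 18.27 pos [ 0.5538 -0.2059  0.0293] J [-0.0084 -0.0008] yaw 0.402 F tool [-5.   0.8 -3.4] op 59.6
```

>>> {"op": "apply_moves", "data": {"plan": [{"translation":[-0.0005,0,0],"angular":[0,0,0],"hand":0.07},{"translation":[0,0,0],"angular":[0,0,0],"hand":0.0854},{"translation":[0,0,0],"angular":[0,0,0],"hand":0.0854},{"translation":[0,0,0],"angular":[0,0,0],"hand":0.0854},{"translation":[0,0,-0.03],"angular":[0,0,0],"hand":0.0854},{"translation":[0,0,-0.04],"angular":[0,0,0],"hand":0.0854},{"translation":[0,0,-0.035],"angular":[0,0,0],"hand":0.0854},{"translation":[0,0,0],"angular":[0,0,0],"hand":0.0854},{"translation":[0,0,0],"angular":[0,0,0],"hand":0.0854}]}}

```text
time_s: 19.4
eef_pos: [0.553, -0.2055, 0.1332]
eef_rot: [-0.0, -0.2, 0.98, 0.0]
wrist_force: [0.1, -0.3, 0.5]
opening: 0.999
```

```bash
python3 -c "
from h import *
st();c=cam('wrist','w12');c2=cam('side');im=c2['img'][200:320,180:340,::-1];cv2.imwrite('pics/s12.png',cv2.resize(im,None,fx=4,fy=4,interpolation=cv2.INTER_CUBIC))
go(.6145,.1195,.13,.332)"
```

```text
t 19.4 pos [ 0.553  -0.2055  0.1332] J [-0.009  -0.0001] yaw 0.4022 F tool [-0.  -0.4 -0.5] op 85.3
pos [ 0.5525 -0.2052  0.1322] yaw 0.4022 tilt 0.0028
turn rv [ 0.0022 -0.0017  0.0702] rows>= 1.0
then shift [-0.1645  0.2867  0.0022] rows>= 8.0
```

View pics/w12.png

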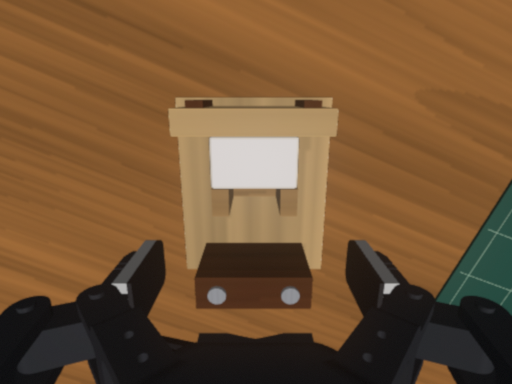

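View pics/s12.png

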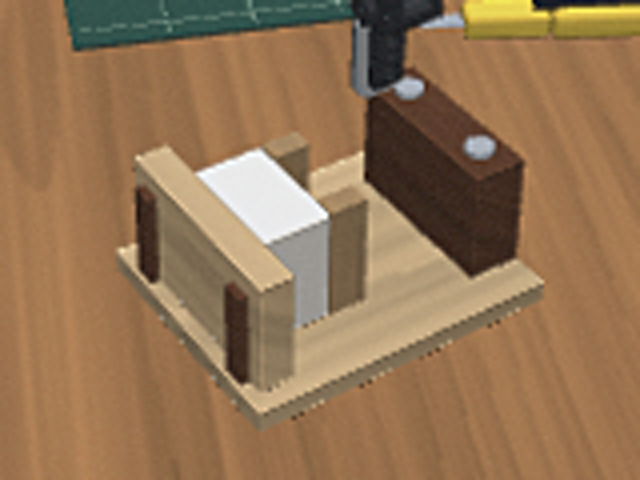

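>>> {"op": "apply_moves", "data": {"plan": [{"translation":[0,0,0],"angular":[0,0,0.07],"hand":0.0854},{"translation":[-0.0205,0.0358,0],"angular":[0,0,0],"hand":0.0854},{"translation":[-0.0205,0.0358,0],"angular":[0,0,0],"hand":0.0854},{"translation":[-0.0205,0.0358,0],"angular":[0,0,0],"hand":0.0854},{"translation":[-0.0205,0.0358,0],"angular":[0,0,0],"hand":0.0854},{"translation":[-0.0205,0.0358,0],"angular":[0,0,0],"hand":0.0854},{"translation":[-0.0205,0.0358,0],"angular":[0,0,0],"hand":0.0854},{"translation":[-0.0205,0.0358,0],"angular":[0,0,0],"hand":0.0854},{"translation":[-0.0205,0.0358,0],"angular":[0,0,0],"hand":0.0854},{"translation":[0,0,0],"angular":[0,0,0],"hand":0.0854}]}}

```text
time_s: 20.75
eef_pos: [0.6142, 0.1212, 0.1322]
eef_rot: [-0.001, -0.167, 0.986, 0.0]
wrist_force: [0.8, -0.6, -0.1]
opening: 0.999
```

>>> {"op": "apply_moves", "data": {"plan": [{"translation":[0,0,0],"angular":[0,0,0],"hand":0.0854},{"translation":[0,0,0],"angular":[0,0,0],"hand":0.0854}]}}

```text
time_s: 21.0
eef_pos: [0.6147, 0.1173, 0.1332]
eef_rot: [-0.001, -0.165, 0.986, -0.0]
wrist_force: [0.3, -0.8, 0.5]
opening: 1.002
```

```bash
python3 -c "
from h import *
st();c=cam('wrist','w13')
w=cv2.inRange(c['img'],(170,170,170),(255,255,255));p,T=tool()
for r in rect(c,w,.063,1000): print(r,(T.T@(np.r_[r[0]/1000,.063]-p)).round(4))
go(.6145,.1195,.019,.332)"
```

```text
t 21.0 pos [0.6147 0.1173 0.1332] J [0.1736 0.2732] yaw 0.3309 F tool [ 0.  -0.9 -0.5] op 85.5
(array([614.5, 119.7]), array([23.2, 59.2]), 0.331, array([259., 201.])) [-0.0005  0.0024  0.0704]
pos [0.6149 0.1173 0.1334] yaw 0.3307 tilt 0.0007
turn rv [ 0.0001 -0.0007 -0.0013] rows>= 1.0
then shift [-0.0004  0.0022  0.1144] rows>= 3.0
```

View pics/w13.png

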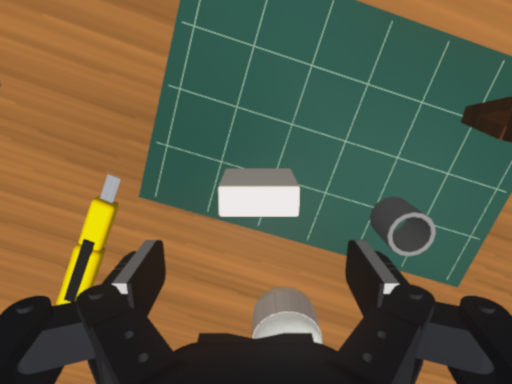

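```bash
python3 -c "
from h import *
c=ctrl.camera('wrist');p,T=tool();P=ray(c,[(112,178),(90,215)],.009);print(((P-p)@T).round(4),P)"
```

```text
[[ 0.0029 -0.1291  0.1246]
 [-0.0327 -0.1544  0.1246]] [[ 0.65406276 -0.00575872  0.009     ]
 [ 0.69594946 -0.01808448  0.009     ]]
```

Knife tip is 129 mm away from the tool along y, clear of the fingers.

>>> {"op": "apply_moves", "data": {"plan": [{"translation":[0,0.002,0.03],"angular":[0,0,0],"hand":0.0854},{"translation":[0,0,0.03],"angular":[0,0,0],"hand":0.0854},{"translation":[0,0,0.03],"angular":[0,0,0],"hand":0.0854},{"translation":[0,0,0.024],"angular":[0,0,0],"hand":0.0854},{"translation":[0,0,0],"angular":[0,0,0],"hand":0.0854},{"translation":[0,0,0],"angular":[0,0,0],"hand":0.05},{"translation":[0,0,0],"angular":[0,0,0],"hand":0.05},{"translation":[0,0,0],"angular":[0,0,0],"hand":0.05},{"translation":[0,0,0],"angular":[0,0,0],"hand":0.05}]}}

```text
time_s: 22.22
eef_pos: [0.6158, 0.1203, 0.0216]
eef_rot: [0.002, -0.165, 0.986, -0.0]
wrist_force: [0.7, -1.4, 6.7]
opening: 0.7
```

```bash
python3 -c "
from h import *
st()"
```

```text
t 22.23 pos [0.6158 0.1203 0.0216] J [0.1758 0.2755] yaw 0.3323 F tool [-0.2 -1.5 -6.7] op 59.8
```

>>> {"op": "apply_moves", "data": {"plan": [{"translation":[0,0,-0.01],"angular":[0,0,0],"hand":0.05},{"translation":[0,0,-0.03],"angular":[0,0,0],"hand":0.05},{"translation":[0,0,-0.035],"angular":[0,0,0],"hand":0.05},{"translation":[0,0,-0.035],"angular":[0,0,0],"hand":0.05},{"translation":[0,0,0],"angular":[0,0,-0.07],"hand":0.05},{"translation":[0,0,0],"angular":[0,0,0],"hand":0.05}]}}

```text
time_s: 22.98
eef_pos: [0.6143, 0.1205, 0.1305]
eef_rot: [0.0, -0.2, 0.98, -0.0]
wrist_force: [-1.2, -0.4, -1.8]
opening: 0.694
```

```bash
python3 -c "
from h import *
st();x=J(.017,-.0005);go(x[0],x[1],.13,.4)"
```

```text
t 22.98 pos [0.6143 0.1205 0.1305] J [0.1744 0.2762] yaw 0.4018 F tool [1.3 0.  1.8] op 59.3
pos [0.6143 0.1205 0.1305] yaw 0.4018 tilt 0.0005
turn rv [-0.0001  0.0004  0.0018] rows>= 1.0
then shift [ 0.1574 -0.2767  0.0005] rows>= 8.0
```

>>> {"op": "apply_moves", "data": {"plan": [{"translation":[0.0197,-0.0346,0],"angular":[0,0,0],"hand":0.05},{"translation":[0.0197,-0.0346,0],"angular":[0,0,0],"hand":0.05},{"translation":[0.0197,-0.0346,0],"angular":[0,0,0],"hand":0.05},{"translation":[0.0197,-0.0346,0],"angular":[0,0,0],"hand":0.05},{"translation":[0.0197,-0.0346,0],"angular":[0,0,0],"hand":0.05},{"translation":[0.0197,-0.0346,0],"angular":[0,0,0],"hand":0.05},{"translation":[0.0197,-0.0346,0],"angular":[0,0,0],"hand":0.05},{"translation":[0.0197,-0.0346,0],"angular":[0,0,0],"hand":0.05},{"translation":[0,0,0],"angular":[0,0,0],"hand":0.05},{"translation":[0,0,0],"angular":[0,0,0],"hand":0.05}]}}

```text
time_s: 24.22
eef_pos: [0.5772, -0.1954, 0.1291]
eef_rot: [-0.001, -0.199, 0.98, 0.001]
wrist_force: [-0.4, 0.3, -1.6]
opening: 0.693
```

```bash
python3 -c "
from h import *
st();c=cam('wrist','w14')"
```

```text
t 24.23 pos [ 0.5772 -0.1954  0.1291] J [ 0.0172 -0.0002] yaw 0.401 F tool [0.3 0.4 1.6] op 59.2
```

View pics/w14.png

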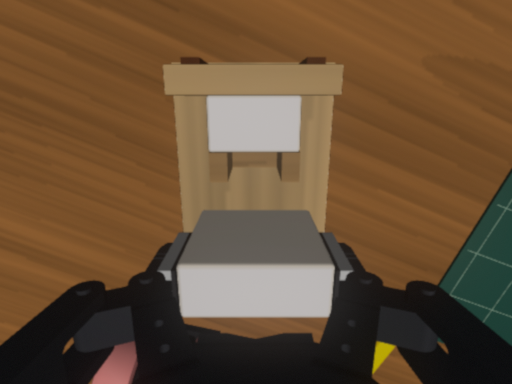

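>>> {"op": "apply_moves", "data": {"plan": [{"translation":[0,-0.0005,0.03],"angular":[0,0,0],"hand":0.05},{"translation":[0,0,0.03],"angular":[0,0,0],"hand":0.05},{"translation":[0,0,0.025],"angular":[0,0,0],"hand":0.05},{"translation":[0,0,0.009],"angular":[0,0,0],"hand":0.05},{"translation":[0.001,0,0.001],"angular":[0,0,0],"hand":0.05},{"translation":[0,0,0],"angular":[0,0,0],"hand":0.05}]}}

```text
time_s: 25.02
eef_pos: [0.5778, -0.197, 0.0359]
eef_rot: [0.001, -0.2, 0.98, -0.001]
wrist_force: [0.0, 0.1, -1.4]
opening: 0.697
```

```bash
python3 -c "
from h import *
st();c=cam('wrist','w15')"
```

```text
t 25.02 pos [ 0.5778 -0.197   0.0359] J [ 0.0172 -0.0019] yaw 0.4026 F tool [-0.1  0.1  1.4] op 59.5
```

View pics/w15.png

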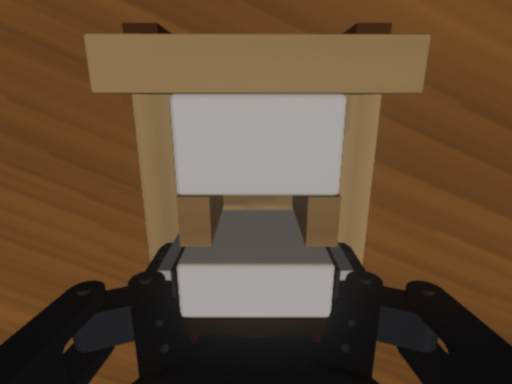

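>>> {"op": "apply_moves", "data": {"plan": [{"translation":[0.001,0.001,0.003],"angular":[0,0,0],"hand":0.05},{"translation":[0.001,0,0.001],"angular":[0,0,0],"hand":0.05},{"translation":[0.001,0,0],"angular":[0,0,0],"hand":0.05},{"translation":[0,0,0],"angular":[0,0,0],"hand":0.05}]}}

```text
time_s: 25.58
eef_pos: [0.5738, -0.1973, 0.0308]
eef_rot: [0.0, -0.2, 0.98, -0.0]
wrist_force: [-0.3, 0.0, -1.0]
opening: 0.695
```

```bash
python3 -c "
from h import *
st()"
```

```text
t 25.57 pos [ 0.5738 -0.1973  0.0308] J [ 0.0134 -0.0006] yaw 0.402 F tool [0.3 0.2 1. ] op 59.3
```

>>> {"op": "apply_moves", "data": {"plan": [{"translation":[0.001,0,0],"angular":[0,0,0],"hand":0.05},{"translation":[0,0,0],"angular":[0,0,0],"hand":0.05}]}}

```text
time_s: 25.82
eef_pos: [0.5729, -0.1976, 0.0308]
eef_rot: [0.0, -0.2, 0.98, -0.0]
wrist_force: [0.2, -0.1, -1.2]
opening: 0.697
```

```bash
python3 -c "
from h import *
st()"
```

```text
t 25.82 pos [ 0.5729 -0.1976  0.0308] J [ 0.0124 -0.0006] yaw 0.4021 F tool [-0.1 -0.1  1.2] op 59.5
```

>>> {"op": "apply_moves", "data": {"plan": [{"translation":[0.001,0,0],"angular":[0,0,0],"hand":0.05},{"translation":[0.001,0,0],"angular":[0,0,0],"hand":0.05},{"translation":[0,0,0],"angular":[0,0,0],"hand":0.05}]}}

```text
time_s: 26.2
eef_pos: [0.5727, -0.1977, 0.031]
eef_rot: [0.002, -0.2, 0.98, -0.0]
wrist_force: [7.2, 2.3, -4.3]
opening: 0.691
```

```bash
python3 -c "
from h import *
st();c=cam('wrist','w16')"
```

```text
t 26.2 pos [ 0.5727 -0.1977  0.031 ] J [ 0.0123 -0.0007] yaw 0.402 F tool [-7.6 -0.7  4.4] op 59.0
```

View pics/w16.png

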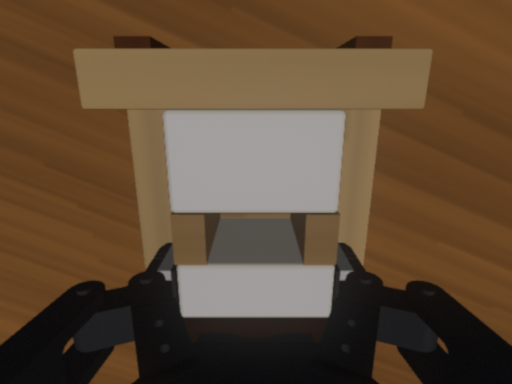

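>>> {"op": "apply_moves", "data": {"plan": [{"translation":[-0.001,0,0.0005],"angular":[0,0,0],"hand":0.05},{"translation":[0,0,0],"angular":[0,0,0],"hand":0.07},{"translation":[0,0,0],"angular":[0,0,0],"hand":0.0854},{"translation":[0,0,0],"angular":[0,0,0],"hand":0.0854},{"translation":[0,0,0],"angular":[0,0,0],"hand":0.0854},{"translation":[0,0,-0.03],"angular":[0,0,0],"hand":0.0854},{"translation":[0,0,-0.04],"angular":[0,0,0],"hand":0.0854},{"translation":[0,0,-0.035],"angular":[0,0,0],"hand":0.0854},{"translation":[0,0,0],"angular":[0,0,0],"hand":0.0854},{"translation":[0,0,0],"angular":[0,0,0],"hand":0.0854}]}}

```text
time_s: 27.5
eef_pos: [0.5716, -0.1977, 0.1347]
eef_rot: [-0.0, -0.2, 0.98, 0.0]
wrist_force: [-0.0, 0.2, 0.3]
opening: 1.002
```

```bash
python3 -c "
from h import *
st();c=cam('wrist','w17');c2=cam('side');im=c2['img'][200:320,180:340,::-1];cv2.imwrite('pics/s17.png',cv2.resize(im,None,fx=4,fy=4,interpolation=cv2.INTER_CUBIC))
w=cv2.inRange(c['img'],(170,170,170),(255,255,255))
for r in rect(c,w,.072,200): print(r,toJ(r[0]/1000))
go(.495,.2985,.14,.182)"
```

```text
t 27.5 pos [ 0.5716 -0.1977  0.1347] J [ 0.0112 -0.0002] yaw 0.4022 F tool [-0.   0.2 -0.3] op 85.6
(array([ 571.7, -198.5]), array([21.8, 58.3]), 0.402, array([255., 203.])) [ 0.01099516 -0.00095729]
(array([ 526. , -218.4]), array([34.1, 58.3]), 0.402, array([254., 132.])) [-0.03884675 -0.00148998]
pos [ 0.571  -0.1974  0.1337] yaw 0.4021 tilt 0.0028
turn rv [ 0.002  -0.0019  0.2201] rows>= 2.0
then shift [-0.015   0.5015 -0.0063] rows>= 12.0
```

View pics/w17.png

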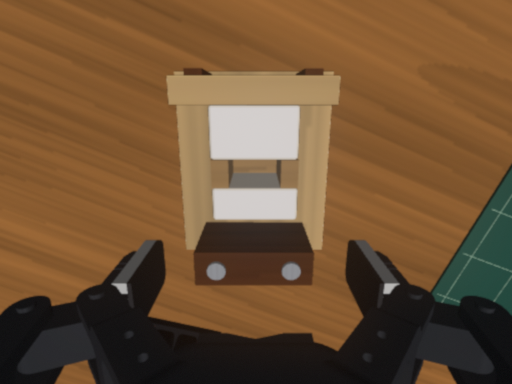

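View pics/s17.png

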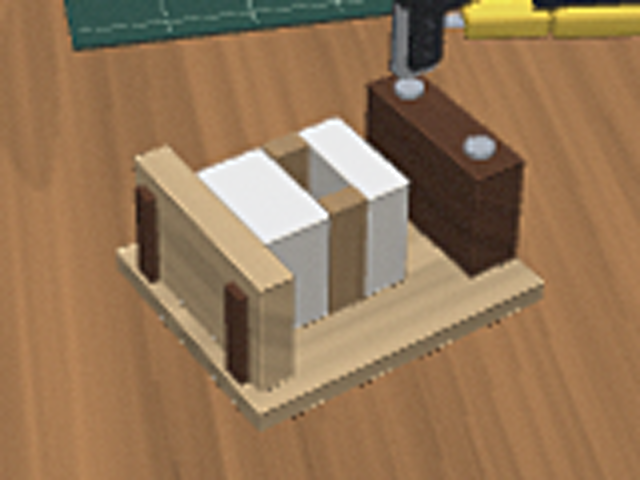

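>>> {"op": "apply_moves", "data": {"plan": [{"translation":[0,0,-0.006],"angular":[0,0,0.11],"hand":0.0854},{"translation":[0,0,0],"angular":[0,0,0.11],"hand":0.0854},{"translation":[-0.0013,0.0418,0],"angular":[0,0,0],"hand":0.0854},{"translation":[-0.0013,0.0418,0],"angular":[0,0,0],"hand":0.0854},{"translation":[-0.0013,0.0418,0],"angular":[0,0,0],"hand":0.0854},{"translation":[-0.0013,0.0418,0],"angular":[0,0,0],"hand":0.0854},{"translation":[-0.0013,0.0418,0],"angular":[0,0,0],"hand":0.0854},{"translation":[-0.0013,0.0418,0],"angular":[0,0,0],"hand":0.0854},{"translation":[-0.0013,0.0418,0],"angular":[0,0,0],"hand":0.0854},{"translation":[-0.0013,0.0418,0],"angular":[0,0,0],"hand":0.0854}]}}

```text
time_s: 28.85
eef_pos: [0.5205, 0.134, 0.14]
eef_rot: [-0.001, -0.091, 0.996, 0.0]
wrist_force: [-0.1, -0.5, -0.1]
opening: 0.995
```

>>> {"op": "apply_moves", "data": {"plan": [{"translation":[-0.0013,0.0418,0],"angular":[0,0,0],"hand":0.0854},{"translation":[-0.0013,0.0418,0],"angular":[0,0,0],"hand":0.0854},{"translation":[-0.0013,0.0418,0],"angular":[0,0,0],"hand":0.0854},{"translation":[-0.0013,0.0418,0],"angular":[0,0,0],"hand":0.0854},{"translation":[0,0,0],"angular":[0,0,0],"hand":0.0854},{"translation":[0,0,0],"angular":[0,0,0],"hand":0.0854}]}}

```text
time_s: 29.6
eef_pos: [0.4958, 0.2977, 0.1401]
eef_rot: [-0.001, -0.091, 0.996, -0.0]
wrist_force: [0.1, 0.2, -0.8]
opening: 0.999
```

```bash
python3 -c "
from h import *
st();c=cam('wrist','w18');im=c['img'][100:300,150:360,::-1];cv2.imwrite('pics/w18z.png',cv2.resize(im,None,fx=3,fy=3,interpolation=cv2.INTER_CUBIC))
go(.495,.2985,.04,.182)"
```

```text
t 29.6 pos [0.4958 0.2977 0.1401] J [0.1343 0.4856] yaw 0.1828 F tool [-0.2  0.2  0.8] op 85.3
pos [0.4961 0.2973 0.1404] yaw 0.1818 tilt 0.0018
turn rv [-0.0007 -0.0016 -0.0002] rows>= 1.0
then shift [0.0009 0.0014 0.1004] rows>= 3.0
```

View pics/w18z.png

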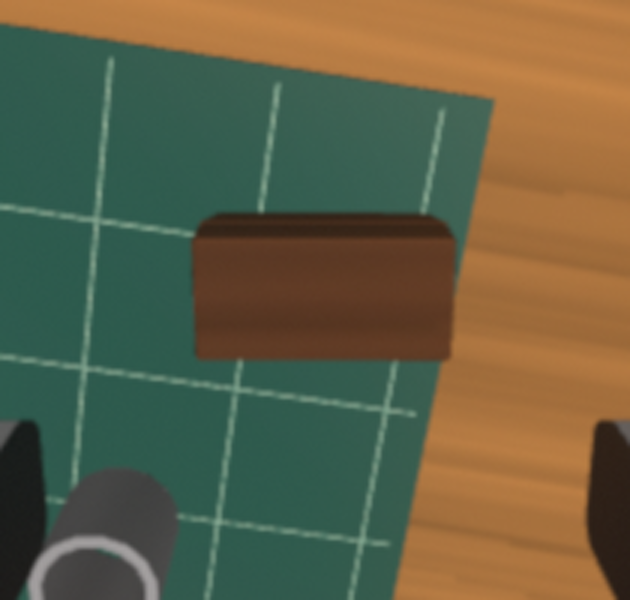

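```bash
python3 -c "
from h import *
c=ctrl.camera('wrist');p,T=tool();P=ray(c,np.array([(192,237),(456,237),(449,360),(196,360)])/3+[150,100],.069);print(((P-p)@T).round(4));m=P.mean(0);print(m);go(m[0],m[1],.04,.182)"
```

```text
[[ 0.016  -0.0299  0.0717]
 [ 0.016   0.0336  0.0716]
 [-0.0158  0.0332  0.0716]
 [-0.0158 -0.0301  0.0716]]
[0.4958436  0.29872481 0.069     ]
pos [0.4964 0.2971 0.1406] yaw 0.1812 tilt 0.0013
turn rv [-0.0004 -0.0012 -0.0008] rows>= 1.0
then shift [0.0002 0.0017 0.1006] rows>= 3.0
```

>>> {"op": "apply_moves", "data": {"plan": [{"translation":[0,0.0015,0.03],"angular":[0,0,0],"hand":0.0854},{"translation":[0,0,0.03],"angular":[0,0,0],"hand":0.0854},{"translation":[0,0,0.03],"angular":[0,0,0],"hand":0.0854},{"translation":[0,0,0.0125],"angular":[0,0,0],"hand":0.0854},{"translation":[0,0,0],"angular":[0,0,0],"hand":0.0854},{"translation":[0,0,0],"angular":[0,0,0],"hand":0.055},{"translation":[0,0,0],"angular":[0,0,0],"hand":0.055},{"translation":[0,0,0],"angular":[0,0,0],"hand":0.055},{"translation":[0,0,0],"angular":[0,0,0],"hand":0.055}]}}

```text
time_s: 30.82
eef_pos: [0.4977, 0.3001, 0.0406]
eef_rot: [0.002, -0.091, 0.996, 0.0]
wrist_force: [0.3, -0.2, 7.0]
opening: 0.737
```

```bash
python3 -c "
from h import *
st();cam('wrist','w19')"
```

```text
t 30.82 pos [0.4977 0.3001 0.0406] J [0.137  0.4871] yaw 0.1823 F tool [-0.3 -0.3 -7. ] op 62.9
```

View pics/w19.png

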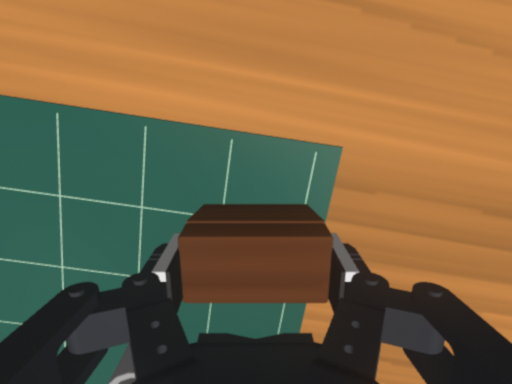

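>>> {"op": "apply_moves", "data": {"plan": [{"translation":[0,0,-0.01],"angular":[0,0,0],"hand":0.055},{"translation":[0,0,-0.03],"angular":[0,0,0],"hand":0.055},{"translation":[0,0,-0.035],"angular":[0,0,0],"hand":0.055},{"translation":[0,0,-0.035],"angular":[0,0,0],"hand":0.055},{"translation":[0,0,0],"angular":[0,0,-0.11],"hand":0.055},{"translation":[0,0,0],"angular":[0,0,-0.11],"hand":0.055},{"translation":[0,0,0],"angular":[0,0,0],"hand":0.055}]}}

```text
time_s: 31.75
eef_pos: [0.496, 0.2997, 0.1492]
eef_rot: [0.0, -0.199, 0.98, 0.0]
wrist_force: [-0.2, 0.3, 0.1]
opening: 0.735
```

```bash
python3 -c "
from h import *
st();x=J(.038,-.0007);go(x[0],x[1],.15,.402)"
```

```text
t 31.75 pos [0.496  0.2997 0.1492] J [0.1352 0.4874] yaw 0.4014 F tool [ 0.1  0.3 -0.1] op 62.7
pos [0.496  0.2997 0.1492] yaw 0.4014 tilt 0.0001
turn rv [ 0.      0.0001 -0.0006] rows>= 1.0
then shift [ 0.0982 -0.4879 -0.0008] rows>= 12.0
```

>>> {"op": "apply_moves", "data": {"plan": [{"translation":[0.0082,-0.0407,0],"angular":[0,0,0],"hand":0.055},{"translation":[0.0082,-0.0407,0],"angular":[0,0,0],"hand":0.055},{"translation":[0.0082,-0.0407,0],"angular":[0,0,0],"hand":0.055},{"translation":[0.0082,-0.0407,0],"angular":[0,0,0],"hand":0.055},{"translation":[0.0082,-0.0407,0],"angular":[0,0,0],"hand":0.055},{"translation":[0.0082,-0.0407,0],"angular":[0,0,0],"hand":0.055},{"translation":[0.0082,-0.0407,0],"angular":[0,0,0],"hand":0.055},{"translation":[0.0082,-0.0407,0],"angular":[0,0,0],"hand":0.055},{"translation":[0.0082,-0.0407,0],"angular":[0,0,0],"hand":0.055},{"translation":[0.0082,-0.0407,0],"angular":[0,0,0],"hand":0.055}]}}

```text
time_s: 33.0
eef_pos: [0.58, -0.1082, 0.1489]
eef_rot: [-0.0, -0.198, 0.98, 0.0]
wrist_force: [0.1, 0.2, -0.2]
opening: 0.74
```

>>> {"op": "apply_moves", "data": {"plan": [{"translation":[0.0082,-0.0407,0],"angular":[0,0,0],"hand":0.055},{"translation":[0.008,-0.0405,0],"angular":[0,0,0],"hand":0.055},{"translation":[0,0,0],"angular":[0,0,0],"hand":0.055},{"translation":[0,0,0],"angular":[0,0,0],"hand":0.055}]}}

```text
time_s: 33.5
eef_pos: [0.5965, -0.1874, 0.1484]
eef_rot: [-0.0, -0.199, 0.98, 0.001]
wrist_force: [0.2, 1.0, -1.0]
opening: 0.739
```

```bash
python3 -c "
from h import *
st();x=J(.038,-.0007);go(x[0],x[1],.09,.402);c=cam('wrist','w20')
p,T=tool()
w=cv2.inRange(c['img'],(170,170,170),(255,255,255))
for r in rect(c,w,.072,200): print(r,toJ(r[0]/1000),(T.T@(np.r_[r[0]/1000,.072]-p)).round(4))
c2=cam('side');im=c2['img'][180:320,180:340,::-1];cv2.imwrite('pics/s20.png',cv2.resize(im,None,fx=4,fy=4,interpolation=cv2.INTER_CUBIC))
"
```

```text
t 33.5 pos [ 0.5965 -0.1874  0.1484] J [ 0.0381 -0.0004] yaw 0.4005 F tool [-0.6  0.9  1. ] op 63.1
pos [ 0.5965 -0.1874  0.1484] yaw 0.4005 tilt 0.0014
turn rv [ 0.0013 -0.0005 -0.0015] rows>= 1.0
then shift [ 0.0001 -0.0003  0.0584] rows>= 2.0
(array([ 571.9, -198.2]), array([22.9, 59.1]), 0.4, array([255., 162.])) [ 0.0112962  -0.00075885] [ 0.027  -0.0008  0.0765]
(array([ 525.8, -218.3]), array([34.3, 59.1]), 0.4, array([254.,  89.])) [-0.03899202 -0.00131999] [ 0.0773 -0.0013  0.0765]
```

View pics/w20.png

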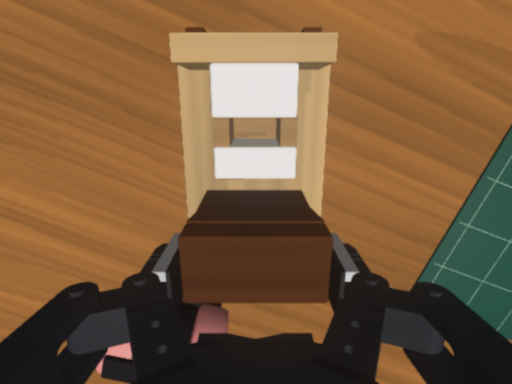

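View pics/s20.png

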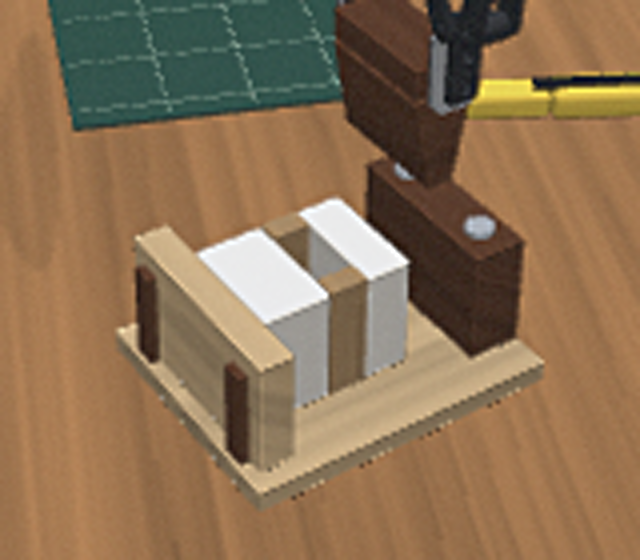

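```bash
python3 -c "
from h import *
c=ctrl.camera('wrist');p,T=tool();z=p[2]-.0376+.066
P=ray(c,[(180,235),(332,235),(329,303),(182,303)],z);print(((P-p)@T).round(4))
# stop block visible? base edges
"
```

```text
[[ 0.019  -0.0308 -0.0284]
 [ 0.0189  0.0312 -0.0284]
 [-0.0136  0.0321 -0.0284]
 [-0.0135 -0.0322 -0.0284]]
```

>>> {"op": "apply_moves", "data": {"plan": [{"translation":[0,0,0.025],"angular":[0,0,0],"hand":0.055},{"translation":[0,0,0.015],"angular":[0,0,0],"hand":0.055},{"translation":[0,0,0.01],"angular":[0,0,0],"hand":0.055},{"translation":[0,0,0.005],"angular":[0,0,0],"hand":0.055},{"translation":[0,0,0],"angular":[0,0,0],"hand":0.055}]}}

```text
time_s: 34.28
eef_pos: [0.597, -0.188, 0.0937]
eef_rot: [-0.0, -0.2, 0.98, 0.0]
wrist_force: [0.3, 0.2, -0.6]
opening: 0.738
```

```bash
python3 -c "
from h import *
st();c=cam('wrist','w21')
c2=cam('side');im=c2['img'][180:320,180:340,::-1];cv2.imwrite('pics/s21.png',cv2.resize(im,None,fx=4,fy=4,interpolation=cv2.INTER_CUBIC))
"
```

```text
t 34.27 pos [ 0.597  -0.188   0.0937] J [ 0.0384 -0.0011] yaw 0.4023 F tool [-0.3  0.1  0.6] op 63.0
```

View pics/s21.png

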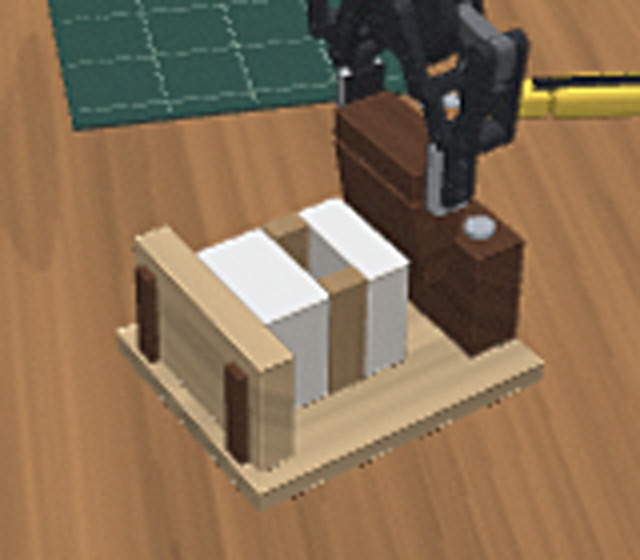

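>>> {"op": "apply_moves", "data": {"plan": [{"translation":[0,0,0.004],"angular":[0,0,0],"hand":0.055},{"translation":[0,0,0.004],"angular":[0,0,0],"hand":0.055},{"translation":[0,0,0.002],"angular":[0,0,0],"hand":0.055},{"translation":[0,0,0],"angular":[0,0,0],"hand":0.055}]}}

```text
time_s: 34.88
eef_pos: [0.5967, -0.1879, 0.0835]
eef_rot: [-0.0, -0.2, 0.98, 0.0]
wrist_force: [-0.7, -0.8, -0.5]
opening: 0.737
```

```bash
python3 -c "
from h import *
st()"
```

```text
t 34.88 pos [ 0.5967 -0.1879  0.0835] J [ 0.0382 -0.001 ] yaw 0.4022 F tool [ 1.  -0.4  0.5] op 62.9
```

>>> {"op": "apply_moves", "data": {"plan": [{"translation":[0,0,0.002],"angular":[0,0,0],"hand":0.055},{"translation":[0,0,0.002],"angular":[0,0,0],"hand":0.055},{"translation":[0,0,0],"angular":[0,0,0],"hand":0.055}]}}

```text
time_s: 35.25
eef_pos: [0.5968, -0.188, 0.0795]
eef_rot: [-0.0, -0.2, 0.98, 0.0]
wrist_force: [0.2, -0.1, -0.2]
opening: 0.736
```

```bash
python3 -c "
from h import *
st()"
```

```text
t 35.25 pos [ 0.5968 -0.188   0.0795] J [ 0.0382 -0.001 ] yaw 0.4022 F tool [-0.2 -0.2  0.2] op 62.9
```

>>> {"op": "apply_moves", "data": {"plan": [{"translation":[0,0,0.0015],"angular":[0,0,0],"hand":0.055},{"translation":[0,0,0.0015],"angular":[0,0,0],"hand":0.055},{"translation":[0,0,0],"angular":[0,0,0],"hand":0.055}]}}

```text
time_s: 35.62
eef_pos: [0.5969, -0.1879, 0.0766]
eef_rot: [-0.0, -0.2, 0.98, 0.0]
wrist_force: [-0.3, 0.6, -0.9]
opening: 0.734
```

```bash
python3 -c "
from h import *
st()"
```

```text
t 35.62 pos [ 0.5969 -0.1879  0.0766] J [ 0.0383 -0.001 ] yaw 0.4022 F tool [0.1 0.6 0.9] op 62.7
```

>>> {"op": "apply_moves", "data": {"plan": [{"translation":[0,0,0.001],"angular":[0,0,0],"hand":0.055},{"translation":[0,0,0.001],"angular":[0,0,0],"hand":0.055},{"translation":[0,0,0],"angular":[0,0,0],"hand":0.055}]}}

```text
time_s: 36.0
eef_pos: [0.5971, -0.1881, 0.0752]
eef_rot: [0.0, -0.2, 0.98, -0.0]
wrist_force: [-0.6, 0.1, 2.5]
opening: 0.737
```

```bash
python3 -c "
from h import *
st()"
```

```text
t 36.0 pos [ 0.5971 -0.1881  0.0752] J [ 0.0384 -0.0013] yaw 0.4022 F tool [ 0.5  0.3 -2.5] op 62.9
```

>>> {"op": "apply_moves", "data": {"plan": [{"translation":[0,0,0.001],"angular":[0,0,0],"hand":0.055},{"translation":[0,0,0.001],"angular":[0,0,0],"hand":0.055},{"translation":[0,0,0],"angular":[0,0,0],"hand":0.055}]}}

```text
time_s: 36.38
eef_pos: [0.5972, -0.1883, 0.0746]
eef_rot: [0.0, -0.2, 0.98, -0.0]
wrist_force: [-4.3, 1.5, 13.0]
opening: 0.737
```

```bash
python3 -c "
from h import *
st()"
```

```text
t 36.38 pos [ 0.5972 -0.1883  0.0746] J [ 0.0385 -0.0015] yaw 0.4024 F tool [  3.3   3.1 -13. ] op 62.9
```

>>> {"op": "apply_moves", "data": {"plan": [{"translation":[0.0004,0,0.0005],"angular":[0,0,0],"hand":0.055},{"translation":[0,0,0.0003],"angular":[0,0,0],"hand":0.055},{"translation":[0,0,0],"angular":[0,0,0],"hand":0.055}]}}

```text
time_s: 36.75
eef_pos: [0.5972, -0.1883, 0.0745]
eef_rot: [0.001, -0.2, 0.98, -0.0]
wrist_force: [-5.6, 2.9, 15.8]
opening: 0.73
```

```bash
python3 -c "
from h import *
st();c2=cam('side');im=c2['img'][180:320,180:340,::-1];cv2.imwrite('pics/s22.png',cv2.resize(im,None,fx=4,fy=4,interpolation=cv2.INTER_CUBIC));c=cam('wrist','w22')
w=cv2.inRange(c['img'],(150,150,150),(255,255,255))
for r in rect(c,w,.072,200): print(r,toJ(r[0]/1000))"
```

```text
t 36.75 pos [ 0.5972 -0.1883  0.0745] J [ 0.0385 -0.0015] yaw 0.4024 F tool [  4.    4.9 -15.9] op 62.3
(array([ 571.6, -198.3]), array([22.3, 59. ]), 0.402, array([257., 191.])) [ 0.01098094 -0.00073413]
(array([ 525.8, -218.3]), array([34.5, 59. ]), 0.401, array([256.,  84.])) [-0.03899202 -0.00131999]
```

View pics/s22.png

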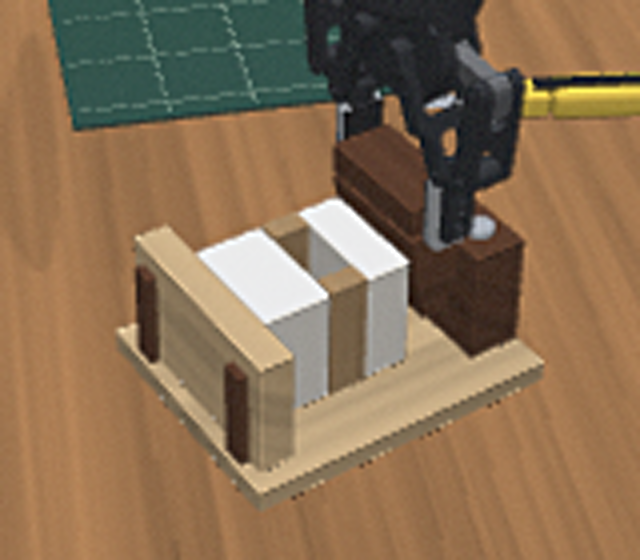

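View pics/w22.png

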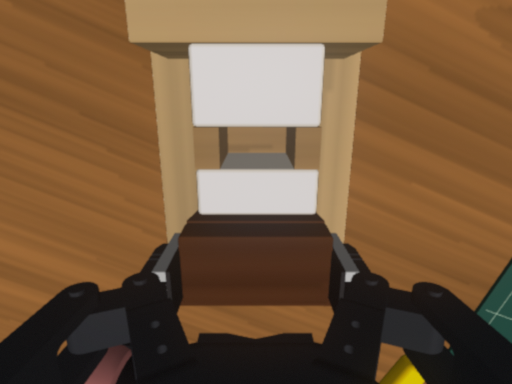

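>>> {"op": "apply_moves", "data": {"plan": [{"translation":[0,0,0],"angular":[0,0,0],"hand":0.055},{"translation":[0,0,0],"angular":[0,0,0],"hand":0.075},{"translation":[0,0,0],"angular":[0,0,0],"hand":0.0854},{"translation":[0,0,0],"angular":[0,0,0],"hand":0.0854},{"translation":[0,0,0],"angular":[0,0,0],"hand":0.0854}]}}

```text
time_s: 37.48
eef_pos: [0.5964, -0.1881, 0.0716]
eef_rot: [-0.0, -0.2, 0.98, 0.0]
wrist_force: [0.3, -0.4, -0.3]
opening: 0.998
```

```bash
python3 -c "
from h import *
st()"
```

```text
t 37.48 pos [ 0.5964 -0.1881  0.0716] J [ 0.0378 -0.001 ] yaw 0.4022 F tool [-0.1 -0.5  0.3] op 85.2
```

Released with no residual force. Raising the arm and checking.

>>> {"op": "apply_moves", "data": {"plan": [{"translation":[0,0,-0.03],"angular":[0,0,0],"hand":0.0854},{"translation":[0,0,-0.035],"angular":[0,0,0],"hand":0.0854},{"translation":[0,0,-0.035],"angular":[0,0,0],"hand":0.0854},{"translation":[0,0,0],"angular":[0,0,0],"hand":0.0854},{"translation":[0,0,0],"angular":[0,0,0],"hand":0.0854}]}}

```text
time_s: 38.1
eef_pos: [0.5961, -0.188, 0.1712]
eef_rot: [-0.0, -0.2, 0.98, 0.0]
wrist_force: [0.6, -0.1, -0.6]
opening: 0.994
```

```bash
python3 -c "
from h import *
st();c2=cam('side');im=c2['img'][180:320,180:340,::-1];cv2.imwrite('pics/s23.png',cv2.resize(im,None,fx=4,fy=4,interpolation=cv2.INTER_CUBIC));c=cam('wrist','w23')
w=cv2.inRange(c['img'],(150,150,150),(255,255,255))
for r in rect(c,w,.072,200): print(r,toJ(r[0]/1000))
go(.607,.2495,.15,.1)"
```

```text
t 38.1 pos [ 0.5961 -0.188   0.1712] J [ 0.0376 -0.0008] yaw 0.4021 F tool [-0.5 -0.4  0.6] op 84.9
(array([ 572. , -198.2]), array([22.6, 59.2]), 0.401, array([255., 158.])) [ 0.01138831 -0.00079779]
(array([ 526.2, -218.2]), array([34.4, 59.2]), 0.401, array([254.,  92.])) [-0.03858465 -0.00138365]
pos [ 0.5956 -0.1877  0.1703] yaw 0.4021 tilt 0.0029
turn rv [ 0.002  -0.0021  0.3021] rows>= 2.0
then shift [-0.055   0.4339  0.0203] rows>= 10.0
```

View pics/s23.png

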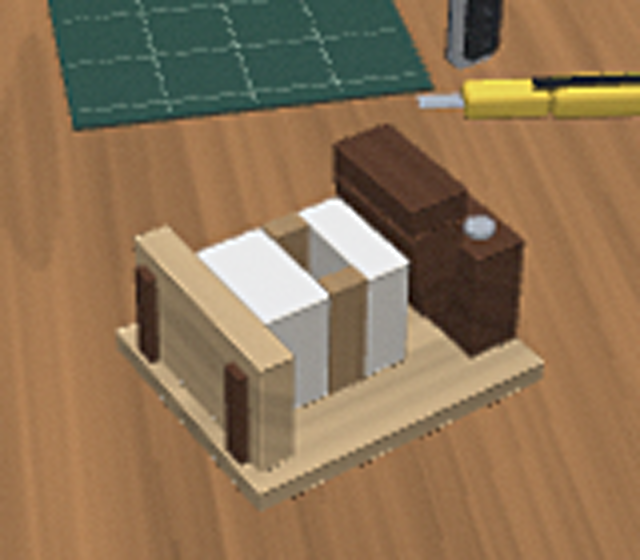

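View pics/w23.png

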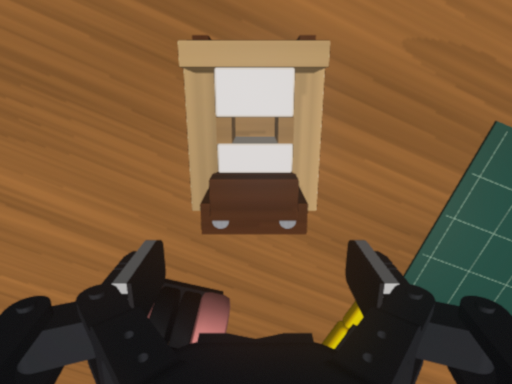

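>>> {"op": "apply_moves", "data": {"plan": [{"translation":[0,0,0],"angular":[0,0,0],"hand":0},{"translation":[0,0,0],"angular":[0,0,0],"hand":0},{"translation":[0,0,0.03],"angular":[0,0,0],"hand":0},{"translation":[0,0,0.025],"angular":[0,0,0],"hand":0},{"translation":[0,0,0.006],"angular":[0,0,0],"hand":0},{"translation":[0,0,0],"angular":[0,0,0],"hand":0},{"translation":[0,0,0],"angular":[0,0,0],"hand":0}]}}

```text
time_s: 39.08
eef_pos: [0.5974, -0.1886, 0.1124]
eef_rot: [0.001, -0.2, 0.98, -0.001]
wrist_force: [-0.1, -0.3, 0.6]
opening: -0.001
```

```bash
python3 -c "
from h import *
st()"
```

```text
t 39.08 pos [ 0.5974 -0.1886  0.1124] J [ 0.0385 -0.0019] yaw 0.4022 F tool [ 0.2 -0.2 -0.6] op -0.1
```

>>> {"op": "apply_moves", "data": {"plan": [{"translation":[0,0.001,0.004],"angular":[0,0,0],"hand":0},{"translation":[0,0,0.002],"angular":[0,0,0],"hand":0},{"translation":[0,0,0.001],"angular":[0,0,0],"hand":0},{"translation":[0,0,0.001],"angular":[0,0,0],"hand":0},{"translation":[0,0,0],"angular":[0,0,0],"hand":0}]}}

```text
time_s: 39.7
eef_pos: [0.5964, -0.1873, 0.1034]
eef_rot: [0.0, -0.2, 0.98, -0.0]
wrist_force: [-0.8, 1.1, 3.1]
opening: 0.001
```

```bash
python3 -c "
from h import *
st()"
```

```text
t 39.7 pos [ 0.5964 -0.1873  0.1034] J [ 0.0381 -0.0002] yaw 0.4022 F tool [ 0.3  1.4 -3.1] op 0.1
```

>>> {"op": "apply_moves", "data": {"plan": [{"translation":[0,0,0.001],"angular":[0,0,0],"hand":0},{"translation":[0,0,0.001],"angular":[0,0,0],"hand":0},{"translation":[0,0,0],"angular":[0,0,0],"hand":0}]}}

```text
time_s: 40.08
eef_pos: [0.5969, -0.1874, 0.103]
eef_rot: [0.001, -0.2, 0.98, -0.0]
wrist_force: [-3.4, 1.8, 12.4]
opening: -0.002
```

```bash
python3 -c "
from h import *
st()"
```

```text
t 40.08 pos [ 0.5969 -0.1874  0.103 ] J [ 0.0385 -0.0005] yaw 0.4024 F tool [  2.4   3.  -12.4] op -0.2
```

>>> {"op": "apply_moves", "data": {"plan": [{"translation":[0,0,0.001],"angular":[0,0,0],"hand":0},{"translation":[0,0,0],"angular":[0,0,0],"hand":0}]}}

```text
time_s: 40.33
eef_pos: [0.5971, -0.1875, 0.1028]
eef_rot: [0.001, -0.2, 0.98, -0.001]
wrist_force: [-4.8, 4.2, 17.0]
opening: 0.003
```

```bash
python3 -c "
from h import *
st()"
```

```text
t 40.33 pos [ 0.5971 -0.1875  0.1028] J [ 0.0387 -0.0007] yaw 0.4025 F tool [  2.8   5.7 -17. ] op 0.2
```

>>> {"op": "apply_moves", "data": {"plan": [{"translation":[0,0,-0.01],"angular":[0,0,0],"hand":0},{"translation":[0,0,-0.04],"angular":[0,0,0],"hand":0.0854},{"translation":[0,0,0],"angular":[0,0,0],"hand":0.0854}]}}

```text
time_s: 40.7
eef_pos: [0.5984, -0.1885, 0.1537]
eef_rot: [0.003, -0.2, 0.98, -0.002]
wrist_force: [-0.2, -0.1, 0.4]
opening: 0.42
```

```bash
python3 -c "
from h import *
st();go(.607,.2495,.145,.402)"
```

```text
t 40.7 pos [ 0.5984 -0.1885  0.1537] J [ 0.0395 -0.0021] yaw 0.4022 F tool [ 0.2 -0.  -0.4] op 35.8
pos [ 0.5984 -0.1885  0.1537] yaw 0.4022 tilt 0.0069
turn rv [-0.0054  0.0042  0.0002] rows>= 1.0
then shift [-0.1793  0.3997  0.0087] rows>= 10.0
```

>>> {"op": "apply_moves", "data": {"plan": [{"translation":[-0.018,0.04,0],"angular":[0,0,0],"hand":0.0854},{"translation":[-0.018,0.04,0],"angular":[0,0,0],"hand":0.0854},{"translation":[-0.018,0.04,0],"angular":[0,0,0],"hand":0.0854},{"translation":[-0.018,0.04,0],"angular":[0,0,0],"hand":0.0854},{"translation":[-0.018,0.04,0],"angular":[0,0,0],"hand":0.0854},{"translation":[-0.018,0.04,0],"angular":[0,0,0],"hand":0.0854},{"translation":[-0.018,0.04,0],"angular":[0,0,0],"hand":0.0854},{"translation":[-0.018,0.04,0],"angular":[0,0,0],"hand":0.0854},{"translation":[-0.018,0.04,0],"angular":[0,0,0],"hand":0.0854},{"translation":[-0.018,0.04,0],"angular":[0,0,0],"hand":0.0854}]}}

```text
time_s: 41.95
eef_pos: [0.6047, 0.2525, 0.1489]
eef_rot: [-0.001, -0.2, 0.98, -0.0]
wrist_force: [0.3, -0.7, 0.3]
opening: 1.001
```

>>> {"op": "apply_moves", "data": {"plan": [{"translation":[0,0,0],"angular":[0,0,0],"hand":0.0854},{"translation":[0,0,0],"angular":[0,0,0],"hand":0.0854},{"translation":[0,0,0],"angular":[0,0,0],"hand":0.0854}]}}

```text
time_s: 42.32
eef_pos: [0.6052, 0.25, 0.1496]
eef_rot: [-0.0, -0.199, 0.98, -0.0]
wrist_force: [-0.1, 0.4, 0.6]
opening: 1.0
```

```bash
python3 -c "
from h import *
st();c=cam('wrist','w24');im=c['img'][100:300,150:360,::-1];cv2.imwrite('pics/w24z.png',cv2.resize(im,None,fx=3,fy=3,interpolation=cv2.INTER_CUBIC))"
```

```text
t 42.33 pos [0.6052 0.25   0.1496] J [0.2165 0.399 ] yaw 0.4008 F tool [-0.1  0.4 -0.6] op 85.4
```

View pics/w24z.png

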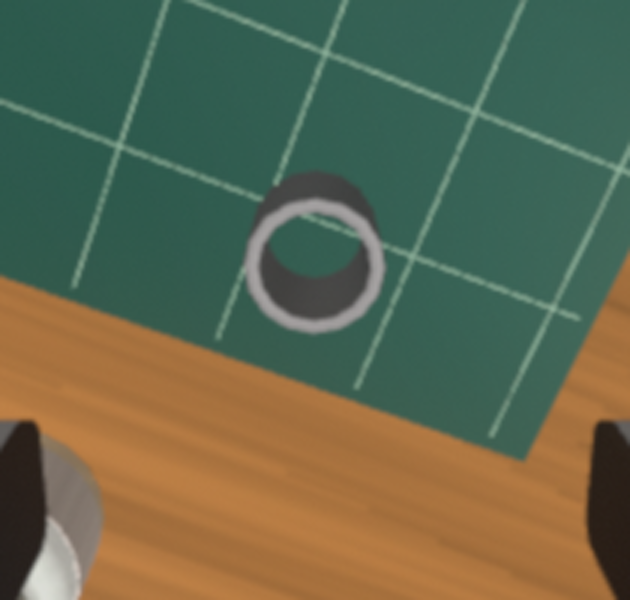

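```bash
python3 -c "
from h import *
c=ctrl.camera('wrist');p,T=tool();P=ray(c,np.array([(245,265),(385,265),(315,197),(315,333),(315,265)])/3+[150,100],.045);print(((P-p)@T).round(4),P[-1])"
```

```text
[[-0.0009 -0.0202  0.1049]
 [-0.0009  0.0191  0.1049]
 [ 0.0185 -0.0005  0.1049]
 [-0.0213 -0.0006  0.1049]
 [-0.0009 -0.0005  0.1049]] [0.60650232 0.24989688 0.045     ]
```

>>> {"op": "apply_moves", "data": {"plan": [{"translation":[-0.001,-0.0005,0.03],"angular":[0,0,0],"hand":0.0854},{"translation":[0,0,0.03],"angular":[0,0,0],"hand":0.0854},{"translation":[0,0,0.03],"angular":[0,0,0],"hand":0.0854},{"translation":[0,0,0.025],"angular":[0,0,0],"hand":0.0854},{"translation":[0,0,0.008],"angular":[0,0,0],"hand":0.0854},{"translation":[0,0,0],"angular":[0,0,0],"hand":0.0854}]}}

```text
time_s: 43.18
eef_pos: [0.6064, 0.2507, 0.027]
eef_rot: [-0.0, -0.199, 0.98, -0.0]
wrist_force: [0.4, 0.1, 0.1]
opening: 1.0
```

```bash
python3 -c "
from h import *
st();c=cam('wrist','w25')"
```

```text
t 43.17 pos [0.6064 0.2507 0.027 ] J [0.2179 0.3993] yaw 0.4016 F tool [-0.4 -0.1 -0.1] op 85.4
```

View pics/w25.png

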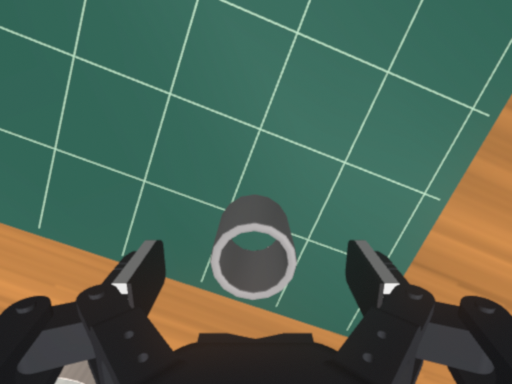

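>>> {"op": "apply_moves", "data": {"plan": [{"translation":[0,0,0],"angular":[0,0,0],"hand":0.032},{"translation":[0,0,0],"angular":[0,0,0],"hand":0.032},{"translation":[0,0,0],"angular":[0,0,0],"hand":0.032},{"translation":[0,0,0],"angular":[0,0,0],"hand":0.032},{"translation":[0,0,0],"angular":[0,0,0],"hand":0.032},{"translation":[0,0,0],"angular":[0,0,0],"hand":0.032}]}}

```text
time_s: 43.98
eef_pos: [0.6072, 0.2515, 0.0284]
eef_rot: [0.001, -0.2, 0.98, -0.0]
wrist_force: [-0.9, -0.2, 6.2]
opening: 0.441
```

```bash
python3 -c "
from h import *
st()"
```

```text
t 43.98 pos [0.6072 0.2515 0.0284] J [0.2189 0.3997] yaw 0.4024 F tool [ 0.8  0.2 -6.2] op 37.6
```

>>> {"op": "apply_moves", "data": {"plan": [{"translation":[0,0,-0.01],"angular":[0,0,0],"hand":0.032},{"translation":[0,0,-0.035],"angular":[0,0,0],"hand":0.032},{"translation":[0,0,-0.04],"angular":[0,0,0],"hand":0.032},{"translation":[0,0,-0.04],"angular":[0,0,0],"hand":0.032},{"translation":[0,0,0],"angular":[0,0,0],"hand":0.032}]}}

```text
time_s: 44.6
eef_pos: [0.609, 0.2519, 0.1572]
eef_rot: [0.004, -0.2, 0.98, 0.0]
wrist_force: [-0.2, 0.8, -1.0]
opening: 0.442
```

```bash
python3 -c "
from h import *
st();c=cam('wrist','w26');im=c['img'][150:330,150:360,::-1];cv2.imwrite('pics/w26z.png',cv2.resize(im,None,fx=3,fy=3,interpolation=cv2.INTER_CUBIC))
x=J(-.009,-.001);go(x[0],x[1],.15,.402)"
```

```text
t 44.6 pos [0.609  0.2519 0.1572] J [0.2208 0.3994] yaw 0.4023 F tool [-0.1  0.8  1. ] op 37.7
pos [0.6075 0.2515 0.1545] yaw 0.4023 tilt 0.0042
turn rv [-0.0008  0.0041  0.0003] rows>= 1.0
then shift [ 0.229  -0.4001  0.0045] rows>= 11.0
```

View pics/w26z.png

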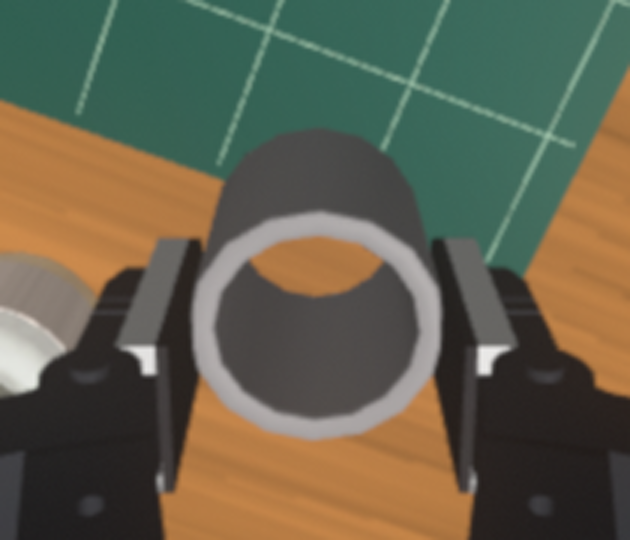

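>>> {"op": "apply_moves", "data": {"plan": [{"translation":[0.0208,-0.0364,0],"angular":[0,0,0],"hand":0.032},{"translation":[0.0208,-0.0364,0],"angular":[0,0,0],"hand":0.032},{"translation":[0.0208,-0.0364,0],"angular":[0,0,0],"hand":0.032},{"translation":[0.0208,-0.0364,0],"angular":[0,0,0],"hand":0.032},{"translation":[0.0208,-0.0364,0],"angular":[0,0,0],"hand":0.032},{"translation":[0.0208,-0.0364,0],"angular":[0,0,0],"hand":0.032},{"translation":[0.0208,-0.0364,0],"angular":[0,0,0],"hand":0.032},{"translation":[0.0208,-0.0364,0],"angular":[0,0,0],"hand":0.032},{"translation":[0.0208,-0.0364,0],"angular":[0,0,0],"hand":0.032},{"translation":[0.0208,-0.0364,0],"angular":[0,0,0],"hand":0.032}]}}

```text
time_s: 45.9
eef_pos: [0.5561, -0.166, 0.1504]
eef_rot: [-0.001, -0.2, 0.98, 0.001]
wrist_force: [0.8, 0.8, -0.5]
opening: 0.441
```

>>> {"op": "apply_moves", "data": {"plan": [{"translation":[0.0208,-0.0364,0],"angular":[0,0,0],"hand":0.032},{"translation":[0,0,0],"angular":[0,0,0],"hand":0.032},{"translation":[0,0,0],"angular":[0,0,0],"hand":0.032},{"translation":[0,0,0],"angular":[0,0,0],"hand":0.032}]}}

```text
time_s: 46.4
eef_pos: [0.5523, -0.2054, 0.1514]
eef_rot: [-0.0, -0.2, 0.98, 0.001]
wrist_force: [0.3, 1.2, -0.1]
opening: 0.443
```

```bash
python3 -c "
from h import *
st();c=cam('wrist','w27');p,T=tool()
x=J(-.009,-.001);go(x[0],x[1],.099,.402)
c2=cam('side');im=c2['img'][160:300,180:340,::-1];cv2.imwrite('pics/s27.png',cv2.resize(im,None,fx=4,fy=4,interpolation=cv2.INTER_CUBIC))
w=cv2.inRange(c['img'],(170,170,170),(255,255,255))
for r in rect(c,w,.072,200): print(r,toJ(r[0]/1000))
"
```

```text
t 46.4 pos [ 0.5523 -0.2054  0.1514] J [-0.0095  0.0002] yaw 0.4035 F tool [-0.7  1.   0.2] op 37.8
pos [ 0.5525 -0.2055  0.1516] yaw 0.4037 tilt 0.0009
turn rv [ 0.0008 -0.0004  0.0017] rows>= 1.0
then shift [-0.0004 -0.0011  0.0526] rows>= 2.0
(array([ 526. , -218.5]), array([34.2, 58.6]), 0.403, array([253., 158.])) [-0.03888569 -0.00158209]
```

View pics/w27.png

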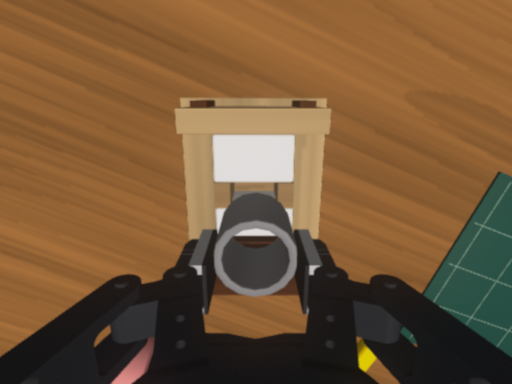

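View pics/s27.png

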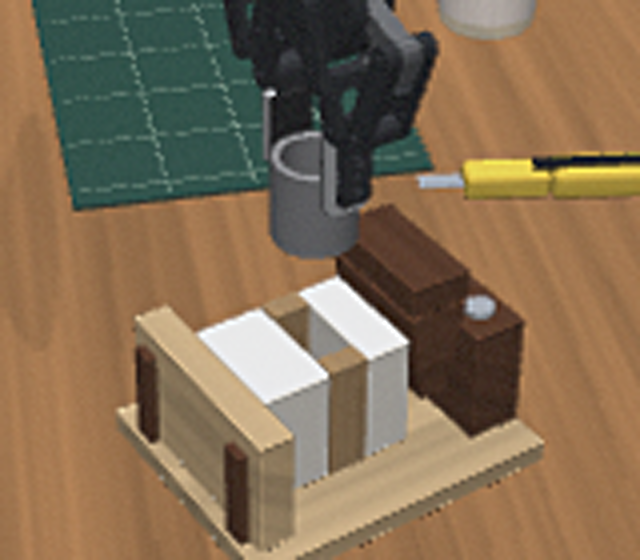

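>>> {"op": "apply_moves", "data": {"plan": [{"translation":[-0.0005,-0.001,0.025],"angular":[0,0,0],"hand":0.032},{"translation":[0,0,0.015],"angular":[0,0,0],"hand":0.032},{"translation":[0,0,0.006],"angular":[0,0,0],"hand":0.032},{"translation":[0,0,0.002],"angular":[0,0,0],"hand":0.032},{"translation":[0,0,0],"angular":[0,0,0],"hand":0.032}]}}

```text
time_s: 47.12
eef_pos: [0.5537, -0.2077, 0.1045]
eef_rot: [0.0, -0.2, 0.98, -0.0]
wrist_force: [-0.4, 0.6, -0.2]
opening: 0.447
```

```bash
python3 -c "
from h import *
st();c2=cam('side');im=c2['img'][160:300,180:340,::-1];cv2.imwrite('pics/s28.png',cv2.resize(im,None,fx=4,fy=4,interpolation=cv2.INTER_CUBIC))
"
```

```text
t 47.12 pos [ 0.5537 -0.2077  0.1045] J [-0.0092 -0.0024] yaw 0.4022 F tool [0.1 0.7 0.2] op 38.1
```

View pics/s28.png

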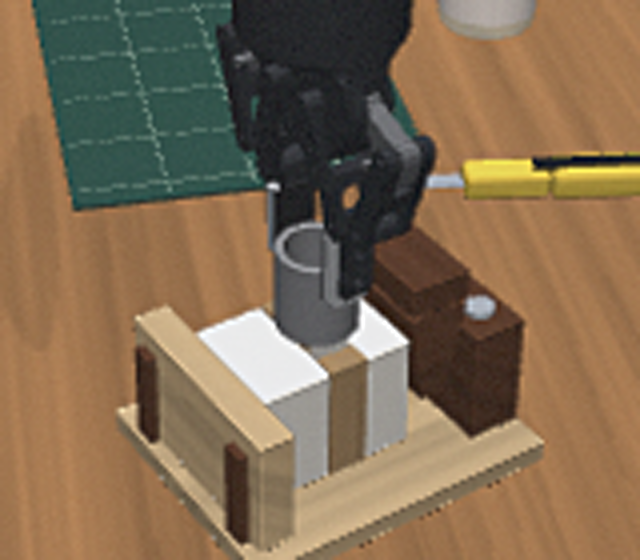

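>>> {"op": "apply_moves", "data": {"plan": [{"translation":[0,0.001,0.003],"angular":[0,0,0],"hand":0.032},{"translation":[0,0,0.002],"angular":[0,0,0],"hand":0.032},{"translation":[0,0,0.001],"angular":[0,0,0],"hand":0.032},{"translation":[0,0,0],"angular":[0,0,0],"hand":0.032}]}}

```text
time_s: 47.68
eef_pos: [0.5529, -0.2066, 0.0979]
eef_rot: [-0.0, -0.2, 0.98, 0.0]
wrist_force: [-1.2, 0.4, 0.4]
opening: 0.445
```

```bash
python3 -c "
from h import *
st()"
```

```text
t 47.67 pos [ 0.5529 -0.2066  0.0979] J [-0.0094 -0.0011] yaw 0.4022 F tool [ 1.   0.8 -0.4] op 38.0
```

>>> {"op": "apply_moves", "data": {"plan": [{"translation":[0,0,0.0007],"angular":[0,0,0],"hand":0.032},{"translation":[0,0,0],"angular":[0,0,0],"hand":0.032}]}}

```text
time_s: 47.92
eef_pos: [0.5531, -0.2067, 0.0974]
eef_rot: [0.0, -0.2, 0.98, -0.0]
wrist_force: [-0.4, 0.6, 0.5]
opening: 0.441
```

```bash
python3 -c "
from h import *
st()"
```

```text
t 47.92 pos [ 0.5531 -0.2067  0.0974] J [-0.0094 -0.0013] yaw 0.4022 F tool [ 0.1  0.7 -0.5] op 37.7
```

>>> {"op": "apply_moves", "data": {"plan": [{"translation":[0,0,0.0008],"angular":[0,0,0],"hand":0.032},{"translation":[0,0,0],"angular":[0,0,0],"hand":0.032}]}}

```text
time_s: 48.18
eef_pos: [0.5531, -0.2067, 0.0973]
eef_rot: [0.0, -0.2, 0.98, -0.0]
wrist_force: [-2.9, 0.6, 5.4]
opening: 0.447
```

```bash
python3 -c "
from h import *
st()"
```

```text
t 48.17 pos [ 0.5531 -0.2067  0.0973] J [-0.0093 -0.0013] yaw 0.4023 F tool [ 2.5  1.7 -5.4] op 38.2
```

Touching down (5.4 N). Releasing.

>>> {"op": "apply_moves", "data": {"plan": [{"translation":[0,0,-0.0005],"angular":[0,0,0],"hand":0.032},{"translation":[0,0,0],"angular":[0,0,0],"hand":0.045},{"translation":[0,0,0],"angular":[0,0,0],"hand":0.06},{"translation":[0,0,0],"angular":[0,0,0],"hand":0.0854},{"translation":[0,0,0],"angular":[0,0,0],"hand":0.0854},{"translation":[0,0,0],"angular":[0,0,0],"hand":0.0854},{"translation":[0,0,-0.02],"angular":[0,0,0],"hand":0.0854},{"translation":[0,0,-0.035],"angular":[0,0,0],"hand":0.0854},{"translation":[0,0,-0.04],"angular":[0,0,0],"hand":0.0854},{"translation":[0,0,0],"angular":[0,0,0],"hand":0.0854}]}}

```text
time_s: 49.42
eef_pos: [0.5556, -0.2081, 0.1979]
eef_rot: [0.003, -0.2, 0.98, -0.003]
wrist_force: [0.5, 0.3, -0.2]
opening: 1.0
```

```bash
python3 -c "
from h import *
st();c=cam('wrist','w29')
c2=cam('side');im=c2['img'][160:300,180:340,::-1];cv2.imwrite('pics/s29.png',cv2.resize(im,None,fx=4,fy=4,interpolation=cv2.INTER_CUBIC))
im=c['img'][60:260,150:360,::-1];cv2.imwrite('pics/w29z.png',cv2.resize(im,None,fx=3,fy=3,interpolation=cv2.INTER_CUBIC));cam('scene','sc29')
"
```

```text
t 49.42 pos [ 0.5556 -0.2081  0.1979] J [-0.0076 -0.0036] yaw 0.4023 F tool [-0.6  0.1  0.2] op 85.4
```

View pics/w29z.png

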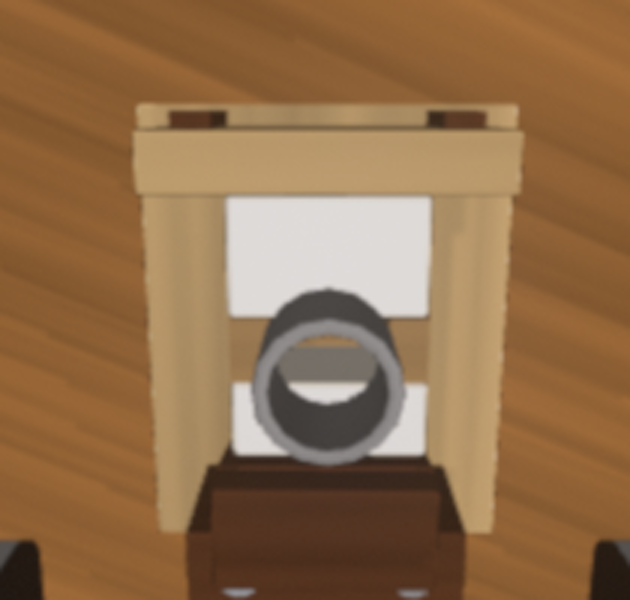

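View pics/s29.png

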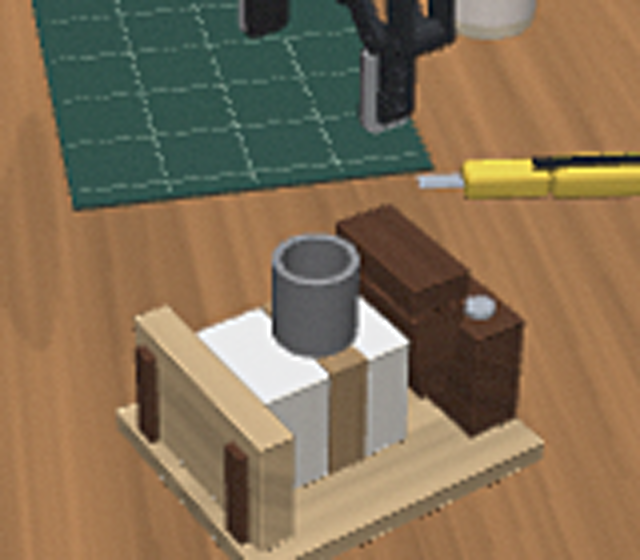

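View pics/sc29.png

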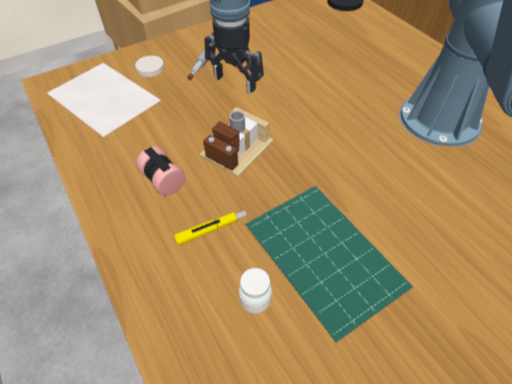

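```bash
python3 -c "
from h import *
c=ctrl.camera('wrist');Z=lambda l:np.array(l)/3+[150,60]
a=toJ(ray(c,Z([(328,392)]),.114)[0]);b=toJ(ray(c,Z([(328,317)]),.072)[0]);d=toJ(ray(c,Z([(330,383)]),.072)[0]);print(a,b,d,(b+d)/2,a-(b+d)/2)
w=cv2.inRange(c['img'],(170,170,170),(255,255,255))
for r in rect(c,w,.072,200): print(r,toJ(r[0]/1000))
P=ray(c,Z([(213,490),(438,490)]),.103);print([toJ(q) for q in P])
o=ctrl.get_obs();print(o['time_s'],abs(o['dq']).max())"
```

```text
[-0.01458666  0.00194709] [-0.02456963  0.00238704] [-0.00452806  0.00308991] [-0.01454884  0.00273847] [-3.78134171e-05 -7.91389236e-04]
(array([ 526. , -218.5]), array([32.9, 58.4]), 0.402, array([255., 148.])) [-0.03888569 -0.00158209]
[array([ 0.01669805, -0.02901285]), array([0.01656942, 0.03213092])]
49.625 0.012894108763184224
```

>>> {"op": "apply_moves", "data": {"plan": [{"translation":[0,0,0],"angular":[0,0,0],"hand":0.0854},{"translation":[0,0,0],"angular":[0,0,0],"hand":0.0854},{"translation":[0,0,0],"angular":[0,0,0],"hand":0.0854},{"translation":[0,0,0],"angular":[0,0,0],"hand":0.0854}]}}

```text
time_s: 50.12
eef_pos: [0.5529, -0.2066, 0.1918]
eef_rot: [-0.0, -0.2, 0.98, 0.0]
wrist_force: [-0.1, -0.1, -0.3]
opening: 1.001
```

```bash
python3 -c "
from h import *
st();print(ctrl.hand_in())"
```

```text
t 50.12 pos [ 0.5529 -0.2066  0.1918] J [-0.0094 -0.0011] yaw 0.4022 F tool [ 0.2 -0.   0.3] op 85.4
the job is handed in; nothing more can be done
None
```

The mould is closed up and locked in the jig, and I handed the job in at 50 s of the 131 s allowed; it reported no verdict.

- **Pack:** I placed the thick slab against the fence, then the frame, then the thin slab. I pushed each one along until I felt 5 to 8 N of contact. The centres of the two slabs measured 49.9 mm apart (50 expected), and both were square within about 0.002 rad.
- **Wedge:** I pushed it down with about 16 N, let go, then pressed the top of the head again with 17 N using the shut fingers. Its foot stopped about 25 mm above the jig floor (27 nominal). It stayed put after release, but I had no way to read the contact forces between wedge, slab and jig.
- **Collar:** It stands on the pack about 1 mm from the frame's centre. The last side picture showed everything upright and released.
- **Bystanders:** I never touched the knife, jar or ear defenders, and they look unmoved in the last scene picture. I judged that by eye rather than measuring it.

**Checks that disagreed:**
- At close range the wrist camera put the pack about 2 mm nearer the fence than the contact readings did. I went by contact and by positions relative to each other.
- One of the final wrist views was taken while the arm was still settling, so only the relative distances in it are reliable.
- The gripper read 38 mm on the 40 mm collar.

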